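# Turn the display modules over and start the test

### The arm

A 6-joint arm with a two-finger parallel gripper is mounted at the origin on the work surface. World frame = base frame: x ahead of the robot, y to its left, z up, the work surface at z = 0. Lengths are in mm, angles in degrees, forces in N, time in s.
With the tool pointing down it reaches from about 300 to 850 mm from the base axis. Payload 4.2 kg.
Tool frame: the origin (TCP) lies midway between the tips of the shut fingers; the grasp point (between the pads) lies env.grip_depth behind it (env.grip_depth is the distance from the TCP to the grasp point, in mm); z points along the fingers, y is the direction in which the jaws open and shut (so a half turn about z gives the same grasp; the last joint's range is limited). The gripper opens to 91 mm and grips with 3 to 60 N. Pads are 32 mm wide; open, the fingers measure 118 mm over their backs; the gripper's body (76 mm by 178 mm) begins 60 mm behind the grasp point.
Start: joints at [66.463, 18.312, 89.639, -0, 72.044, -1.146], TCP at [219.037, 531.663, 213.976] pointing down, gripper open.
Joint ranges: [-177.97, 177.97], [-48.28, 115.42], [12.27, 149.76], [-77.06, 257.06], [2.81, 150.46], [-146.56, 146.56]. Speed limits (degrees/s): [147.25, 147.25, 180, 180, 180, 180].

### API

Orientations are given as [roll, pitch, yaw] about the fixed x, y, z axes, in that order (R = Rz(yaw) Ry(pitch) Rx(roll)).
In Python, from workcell import env, cams, spotter gives the robot as it stands.
- The arm moves only by the tool apply_moves, never from a script. Its argument "plan" is a list of rows, each an object with "jaw": the closure, from 0 (fully open) to 1 (shut); "delta_pos": the shift along the tool's x, y, z in mm, a list of three; "spin": the turn about the tool's z in rad. In form: [{"jaw": jaw, "delta_pos": [dx, dy, dz], "spin": spin}, ...]. A call has exactly 8 rows; each row is the pose to reach, as a shift and turn from the pose measured when the call began, along the tool's axes at that moment; what a row does not reach only later rows make up. A row lasts 1/8 s, in which the tool goes at most 62.5 mm and 10.7 degrees, less where a joint would pass 70% of its speed; a pose out of reach is approached as far as the arm can. A call with a gripper value outside its range is refused whole. The fingers move at their own pace and stop on an object; "squeeze" is the grip in N (left out, the last holds). Time passes only in rows, so rows that repeat a pose let the fingers close, or fill a call up. It gives the time, the measured TCP pose, the force and the opening at its end, in the units of the state.
- env.state(): the state, without advancing time (a new reading comes with each control period).
- cams.grab_frame(name): name is "side" or "top" or "wrist"; returns the picture (400x640x3 uint8, red, green, blue); there is no depth.
- cams.calibration(name): a dict with "camera_matrix" (3x3 intrinsics, pixels), "rvec" (rotation vector, rad) and "tvec" (3), from world to camera coordinates, as OpenCV has them. Camera axes: x right, y down, z forward; pixel columns grow to the right and rows downward; lengths in mm; the calibration is good to about 2 mm. A picture is of the moment at which its call begins: read the wrist's pose just before it. calibration takes no time and is no camera call; for the wrist camera it gives the pose at the moment of the call.
- env.job_done(): hands the job in, once; it reports no verdict.
Trained networks look in the newest picture that a camera, given by its name, has taken for a name from the list of things; names that differ only in an ending like _2 or _b are one class to them, and where a whole thing is asked for, a point or a joint stands for the part that bears it (a point fixed in the world has none). Each returns a list of dicts, best first, with "confidence" (0 to 1); they miss things now and then, are a little off and sometimes report something else, mostly with a low value. They report only what shows in the picture. A call takes as long as a camera call.
- spotter.masks_of(camera, target): "region" (400x640 bool, what is visible of it) and "extent" ([left, top, right, bottom] in pixels, round what is visible of it).
The state is a dict: "time_s": time; "qpos": joint angles; "qvel": joint speeds; "effort": joint torques, N m; "ee_pos": TCP position; "ee_rot": TCP orientation; "force": force on the tool from outside, world axes, zero at the start; "torque": the same for the moment, N m; "gripper_width": finger opening in mm.
Only numpy, scipy, OpenCV 4.12 (cv2) and the standard library are available. Lean on these libraries where they do the work, as an engineer would, in place of code of your own. Each camera call takes 0.05 s, during which the arm holds its last target.

### The job

Turn the selector to the yellow mark (hold), then take the paddle from its rest and flip every display module on the rack over with it, with a turn of the wrist, so that each lies flat on a blue shelf of the rack with its black glass up, within the ends of the shelf. Put the paddle back in its rest, stand one brass puck from the pocket tray on the middle of the glass of each module, and only then turn the selector to the green mark (test). Do not turn the modules over by hand, and leave the bottle, bin and screwdriver where they are.

Things in the scene. Friction and masses are not known exactly. Their poses are not given: they have to be found in the camera images.
- rack: fixed turning rack, 134 mm along its x (away from the robot), 474 mm along its y (to the left), origin at the centre of its underside on the bench. Three equal bays side by side along y: each a slotted bed and, on its +y side, a blue shelf 12 mm higher. Between bays, and at both ends in y, upright fences 6 mm thick, tops 62 mm above the bench. End stops 4 mm thick, 6 mm high at x = +-65 mm on outer rails and shelves
- bay1 (a point): bay 1 (rightmost): foot of its step, 45 mm above the bench, mid-length, axes as the rack. On the -y side two rails along x, tops at this height: 0-20 and 62-70 mm away; between them a slot 42 mm wide, 39 mm deep, open at front and back, to slide a blade in under a module. On the +y side a 12 mm wall, then the shelf: 80 mm wide, 57 mm above the bench
- bay2 (a point): the same point of bay 2 (156 mm further along y). How a flip works: the blade lifts and tilts the module edge that is away from the step; the other edge pivots against the step wall; tipped past upright, the module falls over onto the shelf and lies there other face up, overhanging the step by some 10 mm
- bay3 (a point): the same point of bay 3 (leftmost, another 156 mm along y)
- module1_c (a point): centre (half-way up) of a flat rigid display module, 110 (its x) x 64 (its y) x 9 mm, about 0.12 kg. Its +z points out of the white back (with a grey plate on it); the other face is glossy black glass. It starts black face down on the rails of one bay, long side along the rack. Two or three of the three modules are present
- module2_c (a point): centre (half-way up) of a flat rigid display module, 110 (its x) x 64 (its y) x 9 mm, about 0.12 kg. Its +z points out of the white back (with a grey plate on it); the other face is glossy black glass. It starts black face down on the rails of one bay, long side along the rack. Two or three of the three modules are present
- module3_c (a point): centre (half-way up) of a flat rigid display module, 110 (its x) x 64 (its y) x 9 mm, about 0.12 kg. Its +z points out of the white back (with a grey plate on it); the other face is glossy black glass. It starts black face down on the rails of one bay, long side along the rack. Two or three of the three modules are present
- paddle_grip (a point): centre of the handle of the turning paddle (spatula), 0.18 kg, centre of mass about 18 mm towards the blade. x points to the blade tip, z is the blade normal (up in the rest). Orange handle: bar 110 x 20 (y) x 22 mm, centred here; then a neck and a flat steel blade 20 mm wide, 3 mm thick, from 75 to 190 mm from here, in the mid-plane of the handle
- paddle_blade (a point): centre of the blade of the paddle, 132.5 mm from the handle centre, same axes
- rest_seat (a point): where the handle centre lies when the paddle is in its fixed rest, 45 mm above the bench; x points along the lying paddle to its blade. Two saddles, 12 mm long, 44 mm either way along x, floors 34 mm above the bench, cheeks 28 mm apart and 12 mm high; between them the handle is free to be gripped, and it lifts out upwards
- knob (a joint): angle of the selector knob, growing clockwise seen from above. It clicks into four detents 0.5 rad apart: 0 (unmarked, where it starts), 0.5, 1.0 and 1.5; stops just past the ends. About 0.07 Nm turns it over from click to click, so a hand may lag by some 0.1 rad; let go near a detent it springs in. Which colour is at which detent varies
- knob_grip (a point): on the axis of the selector knob, half-way up its grip bar, 80 mm above the bench. Bar 54 mm long, 14 mm thick, 30 mm high, on a 6 mm disc 54 mm across on a fixed grey box 110 x 110 x 50 mm. The point turns with the knob: x runs along the bar to the pointer end (white line)
- knob_pointer (a point): point 45 mm from the knob axis in the direction of the white pointer line; it lies over the coloured mark that the knob is set to
- puck1_c (a point): centre (half-way up) of a brass touch-test puck, a plain cylinder 32 mm across, 24 mm high, 0.06 kg, standing in a pocket of the tray (three pucks, always all there; take any)
- puck2_c (a point): centre (half-way up) of a brass touch-test puck, a plain cylinder 32 mm across, 24 mm high, 0.06 kg, standing in a pocket of the tray (three pucks, always all there; take any)
- puck3_c (a point): centre (half-way up) of a brass touch-test puck, a plain cylinder 32 mm across, 24 mm high, 0.06 kg, standing in a pocket of the tray (three pucks, always all there; take any)
- tray: fixed black pocket tray, 46 (x) x 130 (y) mm, origin at the centre of its underside; three pockets 38 x 38 mm at y = -42, 0 and +42 mm, floor 6 mm and rims 12 mm above the bench
- mark_yellow: centre of the yellow dot (12 mm across) on the selector box, 45 mm from the knob axis: hold position
- mark_green: centre of the green dot, likewise: test position
- mark_red: centre of the red dot, likewise: not used in this job
- cleaner: bystander: upright white spray-cleaner bottle, 56 mm across, 150 mm high, origin under its centre
- partsbin: bystander: grey open parts bin 100 x 140 x 60 mm, origin under its centre
- driver: bystander: screwdriver lying beyond the rack

How it is judged:
By the outcome, as a careful person would: the job done as asked, in the order asked, and still so for the second after the job is handed in, with the robot touching nothing.
Of module1, module2, module3 only 2 to 3 are there at a start; the rules pass over those that are not, and their reading is None.
At some moment in a run one of puck1, puck2, puck3 may be knocked a few centimetres aside while the robot is not near it.
It also fails if it takes over 210 s, if anything falls off the work surface, if the arm or the gripper's body presses on something with over 40 N, if the wrist force passes 120 N, or if a joint passes its speed limit or range.

## Working session

There is one attempt and no reset: what is moved stays moved. The work goes in short steps, Python scripts to look and compute and a tool call to move; the robot and the scene stay as the last step left them, time stands still between calls to the robot, and variables do not carry over. Pictures are saved under pics/ and viewed, and the job is handed in when it is done.

Besides the shell and the picture viewer there is one more tool, called by a JSON object that holds its "api" and its "payload". apply_moves: Moves the arm, as the interface text tells. Its arguments: {"type":"object","properties":{"plan":{"type":"array"},"squeeze":{"type":"number"}},"required":["plan"]}

```bash
ls; mkdir -p pics; cat > h.py <<'E'
import numpy as np, cv2
from workcell import env, cams, spotter
def cal(n):
    c=cams.calibration(n); return np.array(c["camera_matrix"],float),np.array(c["rvec"],float).reshape(3),np.array(c["tvec"],float).reshape(3)
def ray(n,u,v,c=None):
    K,r,t=c or cal(n); R=cv2.Rodrigues(r)[0]; o=-R.T@t; d=R.T@np.linalg.inv(K)@np.array([u,v,1.]); return o,d
def at_z(n,u,v,z,c=None):
    o,d=ray(n,u,v,c); return o+d*(z-o[2])/d[2]
def proj(n,P,c=None):
    K,r,t=c or cal(n); return cv2.projectPoints(np.array(P,float).reshape(-1,3),r,t,K,None)[0].reshape(-1,2)
def save(n,f):
    im=cams.grab_frame(n); cv2.imwrite("pics/"+f,im[:,:,::-1]); return im
E
python3 - <<'E'
from h import *
print(env.state(), env.grip_depth)
for n in("side","top","wrist"):
    save(n,n+"0.png"); K,r,t=cal(n); print(n,K[0,0],K[0,2],K[1,2],(-cv2.Rodrigues(r)[0].T@t).round())
E
```

```text
pics
{'time_s': 0.0, 'qpos': array([ 6.64618670e+01,  1.83521983e+01,  8.97084898e+01, -8.59257064e-04,
        7.20423840e+01, -1.14747123e+00]), 'qvel': array([-0.05377168, -0.05090981, -0.0443837 , -0.0388638 , -0.02390238,
       -0.04672526]), 'effort': array([ 6.42352443e-04, -4.12470782e+01, -2.31976497e+01,  7.27433665e-02,
        4.58260160e-02, -1.38695286e-04]), 'ee_pos': array([218.84124903, 531.16992018, 213.10057061]), 'ee_rot': array([-1.79896932e+02, -1.24734521e-03,  1.57609603e+02]), 'force': array([-0.38762943, -0.47927961, -0.16530527]), 'torque': array([ 0.03883362, -0.01883522, -0.02738136]), 'gripper_width': 91.11658007839218} 18.8
side 471.9837485353093 327.1919320898275 213.90128037843309 [  545. -1115.   738.]
top 485.4812602036002 326.60817629226244 201.4203129552655 [ 450.  -63. 1291.]
wrist 304.4764141222734 324.5907033891242 199.18524696706032 [144. 561. 384.]
```

View pics/top0.png

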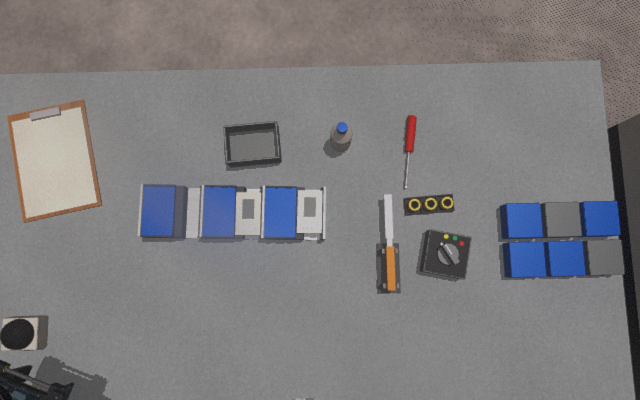

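View pics/side0.png

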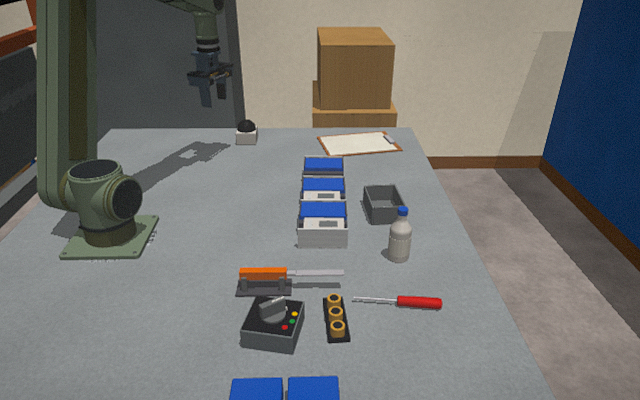

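View pics/wrist0.png

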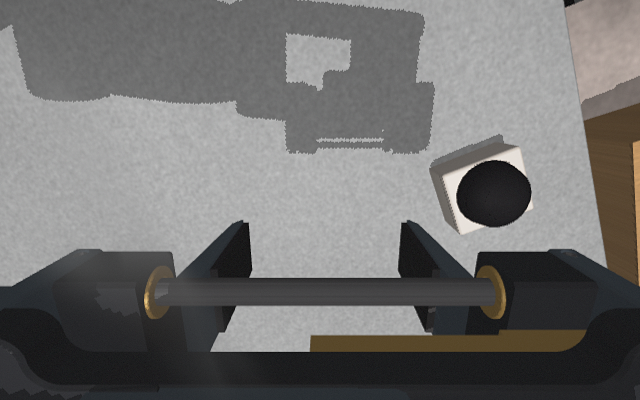

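```bash
python3 - <<'E'
from h import *
save("top","top1.png")
Z={"knob_grip":None,"paddle_grip":45,"puck1_c":30,"tray":12,"mark_yellow":50,"mark_green":50,"mark_red":50,"rack":57,"module1_c":54,"rest_seat":34}
for k,z in Z.items():
    for d in spotter.masks_of("top",k)[:4]:
        m=d["region"]; ys,xs=np.nonzero(m)
        if len(xs)<3: continue
        P=at_z("top",xs.mean(),ys.mean(),z or 80)
        rr=cv2.minAreaRect(np.c_[xs,ys].astype(np.float32))
        print(k,round(d["confidence"],2),d["extent"],len(xs),P.round(1),"z",z or 80,np.round(rr[2],1),np.round(rr[1],1))
im=cv2.imread("pics/top1.png")
c=im[170:300,120:340]; cv2.imwrite("pics/c1.png",cv2.resize(c,None,fx=3.5,fy=3.5,interpolation=cv2.INTER_CUBIC))
c=im[180:300,365:480]; cv2.imwrite("pics/c2.png",cv2.resize(c,None,fx=5,fy=5,interpolation=cv2.INTER_CUBIC))
E
```

```text
knob_grip 0.7 [436.6, 242.8, 456.5, 263.7] 374 [ 468.2 -370.9   80. ] z 80 90.0 [21. 21.]
knob_grip 0.61 [379.6, 243.3, 401.8, 294.6] 742 [ 436.5 -216.6   80. ] z 80 88.2 [50.  23.1]
knob_grip 0.42 [231.2, 189.9, 260.8, 237.6] 1120 [582.5 125.4  80. ] z 80 90.0 [44. 25.]
paddle_grip 0.61 [383.5, 193.1, 395.6, 291.4] 827 [ 500.4 -230.2   45. ] z 45 88.1 [98. 10.]
puck1_c 0.19 [137.1, 183.6, 327.1, 241.7] 7875 [593.4 209.1  30. ] z 30 0.9 [189.7  55.4]
tray 0.88 [402.2, 193.7, 452.1, 216.8] 305 [ 602.8 -343.    12. ] z 12 84.8 [17.4 47.3]
tray 0.33 [421.7, 199.8, 434.5, 211.6] 118 [ 601.1 -347.    12. ] z 12 63.4 [10.3 12.5]
mark_yellow 0.36 [436.9, 244.5, 460.2, 266.6] 383 [ 469.2 -377.3   50. ] z 50 90.0 [21. 21.]
rack 0.83 [137.3, 184.1, 325.3, 242.7] 7493 [591.  205.3  57. ] z 57 0.5 [186.9  54.2]
module1_c 0.4 [136.2, 185.5, 327.0, 240.5] 7565 [590.9 206.4  54. ] z 54 0.8 [186.8  53.6]
rest_seat 0.85 [377.1, 244.7, 399.3, 294.7] 687 [ 438.5 -221.9   34. ] z 34 87.9 [49.6 22.9]
```

View pics/c1.png

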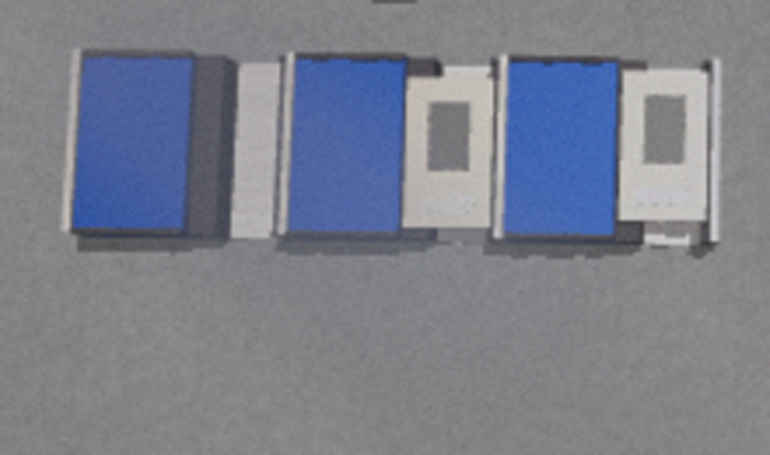

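View pics/c2.png

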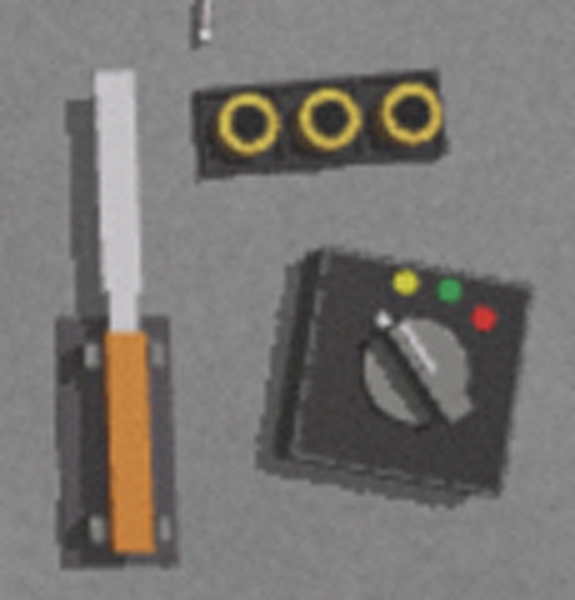

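```bash
python3 - <<'E'
from h import *
im=cv2.imread("pics/top1.png"); hsv=cv2.cvtColor(im,cv2.COLOR_BGR2HSV)
def cen(m,box):
    x0,y0,x1,y1=box; s=np.zeros(m.shape,bool); s[y0:y1,x0:x1]=1; ys,xs=np.nonzero(m&s); return xs,ys
c=cal("top")
def px(u,v,o): return (o[0]+(u+.5)/o[2]-.5, o[1]+(v+.5)/o[2]-.5)
o2=(365,180,5); o1=(120,170,3.5)
h,s,v=hsv[...,0],hsv[...,1],hsv[...,2]
D=[]
for n,m in (("y",(h>20)&(h<35)&(s>120)&(v>100)),("g",(h>45)&(h<85)&(s>100)),("r",((h<8)|(h>172))&(s>120))):
    xs,ys=cen(m,(440,230,470,250)); p=at_z("top",xs.mean(),ys.mean(),50,c); D.append(p[:2]); print(n,len(xs),p)
D=np.array(D)
from scipy.optimize import least_squares
f=lambda q:(np.array([[q[0]+45*np.cos(q[2]-.5*i),q[1]+45*np.sin(q[2]-.5*i)] for i in range(3)])-D).ravel()
r=least_squares(f,[468,-372,0]); print("knob",r.x[:2],np.degrees(r.x[2]),r.fun)
m=(h>5)&(h<20)&(s>150)
xs,ys=cen(m,(375,240,405,300)); rr=cv2.minAreaRect(np.c_[xs,ys].astype(np.float32));print(rr, at_z("top",*rr[0],56,c))
for q in [(128,332),(132,552)]: print("handle",at_z("top",*px(*q,o2),56,c))
print("tip",at_z("top",*px(117,70,o2),46.5,c))
for q in [(248,125),(329,120),(412,113)]: print("puck",at_z("top",*px(*q,o2),30,c))
# rack: blue shelf rectangles
m=((h>100)&(h<130)&(s>120)).astype(np.uint8)
for cn in cv2.findContours(m[:, :340],cv2.RETR_EXTERNAL,cv2.CHAIN_APPROX_NONE)[0]:
    if len(cn)<80: continue
    rr=cv2.minAreaRect(cn); print("shelf",rr,[at_z("top",*b,57,c)[:2].round(1) for b in cv2.boxPoints(rr)], at_z("top",*rr[0],57,c).round(1))
for n,q in (("m1",[(620,70),(707,70),(705,222),(618,218)]),("m2",[(407,66),(491,68),(489,228),(402,225)])):
    print(n,[at_z("top",*px(*a,o1),54,c)[:2].round(1) for a in q])
E
```

```text
y 20 [ 514.37137265 -375.30369134   50.        ]
g 17 [ 509.75459739 -397.20375674   50.        ]
r 22 [ 494.96795334 -413.5325385    50.        ]
knob [ 469.52559338 -376.61580785] 1.6967796053031494 [ 0.1344894  0.0203363 -0.1162927  0.1925967 -0.0181967 -0.212933 ]
((390.0, 268.0), (42.0, 8.0), 90.0) [ 437.13142596 -228.37951607   56.        ]
handle [ 492.36615917 -231.35999883   56.        ]
handle [ 382.45204003 -228.44329073   56.        ]
tip [ 628.1187821  -233.01122857   46.5       ]
puck [ 599.52380009 -302.63233532   30.        ]
puck [ 601.00529593 -345.24697516   30.        ]
puck [ 603.51567654 -389.01089978   30.        ]
shelf ((279.858642578125, 211.93710327148438), (31.181638717651367, 48.58146286010742), 1.3639274835586548) [array([526.9,  88.9]), array([651.6,  84.5]), array([647.5,   4.4]), array([522.8,   9.8])] [586.8  46.9  57. ]
shelf ((218.85565185546875, 210.81979370117188), (30.796993255615234, 48.997188568115234), 2.4895529747009277) [array([534.2, 244.2]), array([660. , 239.4]), array([654.4, 160.4]), array([528.7, 166.2])] [593.9 202.6  57. ]
shelf ((157.40147399902344, 210.5195770263672), (31.1580753326416, 48.5033073425293), 2.7927021980285645) [array([540.2, 400.6]), array([664.6, 397.3]), array([658.5, 317.4]), array([534.2, 321.8])] [599.  359.3  57. ]
m1 [array([643.7,   2.7]), array([642. , -61.3]), array([530.1, -56.9]), array([534.8,   6.3])]
m2 [array([650.9, 159.4]), array([647.8,  97.6]), array([530.1, 100.2]), array([534. , 163.4])]
```

```bash
cat >> h.py <<'E'
def go(x,y,z,yaw,q=True):
    s=env.state(); p=s["ee_pos"]; r,pi,w=np.radians(s["ee_rot"])
    from scipy.spatial.transform import Rotation as Ro
    R=Ro.from_euler("xyz",[r,pi,w]).as_matrix()
    d=R.T@(np.array([x,y,z])-p); sp=-np.radians((yaw-np.degrees(w)+180)%360-180)
    print("t",round(s["time_s"],2),"pos",p.round(1),"rot",s["ee_rot"].round(2),"q6",s["qpos"][5].round(1),"F",s["force"].round(1),"w",round(s["gripper_width"],1)," -> delta",d.round(1),"spin",round(sp,3))
E
python3 -c "
from h import *
go(469.5,-376.6,180,30.35)"
```

```text
t 0.7 pos [219.  531.7 214. ] rot [179.99  -0.   157.61] q6 -1.1 F [0.5 0.1 0.9] w 91.4  -> delta [-577.6 -744.4   33.9] spin 2.221
```

{"api": "apply_moves", "payload": {"plan": [{"jaw": 0,"delta_pos": [-38,-50,0],"spin": 0.14},{"jaw": 0,"delta_pos": [-76,-98,0],"spin": 0.3},{"jaw": 0,"delta_pos": [-114,-146,0],"spin": 0.45},{"jaw": 0,"delta_pos": [-152,-195,0],"spin": 0.6},{"jaw": 0,"delta_pos": [-190,-244,0],"spin": 0.75},{"jaw": 0,"delta_pos": [-228,-293,0],"spin": 0.9},{"jaw": 0,"delta_pos": [-266,-342,0],"spin": 1.05},{"jaw": 0,"delta_pos": [-304,-391,0],"spin": 1.2}]}}

```text
time_s: 1.7
ee_pos: [351.5, 52.5, 214.4]
ee_rot: [179.9, -0.0, 88.6]
force: [1.8, 0.2, -0.2]
gripper_width: 91.0
```

```bash
python3 -c "
from h import *
go(469.5,-376.6,180,30.35)"
```

```text
t 1.7 pos [351.5  52.5 214.4] rot [ 1.7989e+02 -3.0000e-02  8.8590e+01] q6 8.0 F [ 1.8  0.2 -0.2] w 91.0  -> delta [-426.1  128.4   34.5] spin 1.017
```

{"api": "apply_moves", "payload": {"plan": [{"jaw": 0,"delta_pos": [-60,18,0],"spin": 0.15},{"jaw": 0,"delta_pos": [-120,36,0],"spin": 0.3},{"jaw": 0,"delta_pos": [-180,54,8],"spin": 0.45},{"jaw": 0,"delta_pos": [-240,72,16],"spin": 0.6},{"jaw": 0,"delta_pos": [-300,90,24],"spin": 0.75},{"jaw": 0,"delta_pos": [-360,108,30],"spin": 0.9},{"jaw": 0,"delta_pos": [-426,128.4,34],"spin": 1.017},{"jaw": 0,"delta_pos": [-426,128.4,34],"spin": 1.017}]}}

```text
time_s: 2.7
ee_pos: [469.9, -380.0, 179.4]
ee_rot: [179.9, -0.1, 30.1]
force: [-0.6, 0.7, -0.7]
gripper_width: 91.1
```

```bash
python3 -c "
from h import *
go(469.5,-376.6,63,30.35)
c=cal('wrist'); save('wrist','w1.png')
print(proj('wrist',[[469.5,-376.6,95],[469.5,-376.6,56]],c))"
```

```text
t 2.7 pos [ 469.9 -380.   179.4] rot [ 1.7995e+02 -9.0000e-02  3.0130e+01] q6 19.7 F [-0.6  0.7 -0.7] w 91.1  -> delta [  1.2  -3.2 116.4] spin -0.004
[[318.91488135 203.17646568]
 [319.53215453 191.57323444]]
```

View pics/w1.png

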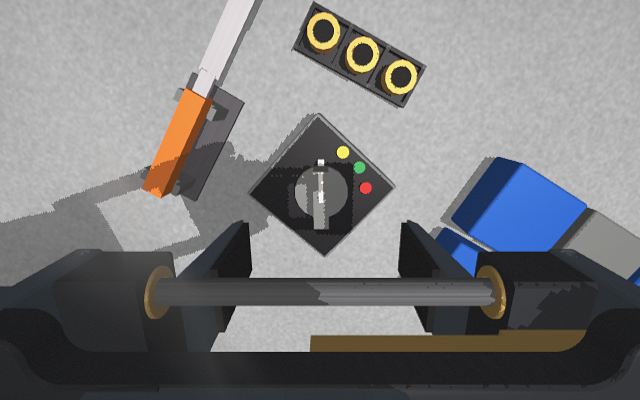

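{"api": "apply_moves", "payload": {"plan": [{"jaw": 0,"delta_pos": [1,-2,30],"spin": 0},{"jaw": 0.2,"delta_pos": [1,-2,60],"spin": 0},{"jaw": 0.4,"delta_pos": [1,-2,90],"spin": 0},{"jaw": 0.5,"delta_pos": [1,-2,116],"spin": 0},{"jaw": 0.6,"delta_pos": [1,-2,116],"spin": 0},{"jaw": 0.8,"delta_pos": [1,-2,116],"spin": 0},{"jaw": 1,"delta_pos": [1,-2,116],"spin": 0},{"jaw": 1,"delta_pos": [1,-2,116],"spin": 0}], "squeeze": 30}}

```text
time_s: 3.75
ee_pos: [470.3, -377.4, 64.5]
ee_rot: [179.9, -0.1, 30.2]
force: [-0.3, -0.6, -0.4]
gripper_width: 24.0
```

```bash
python3 -c "
from h import *
go(469.5,-376.6,63,30.35)"
```

```text
t 3.75 pos [ 470.3 -377.4   64.5] rot [ 1.7986e+02 -1.2000e-01  3.0220e+01] q6 19.9 F [-0.3 -0.6 -0.4] w 24.0  -> delta [-0.3 -1.1  1.5] spin -0.002
```

{"api": "apply_moves", "payload": {"plan": [{"jaw": 1,"delta_pos": [0,-0.5,1],"spin": 0},{"jaw": 1,"delta_pos": [0,-0.5,1],"spin": 0},{"jaw": 1,"delta_pos": [0,-0.5,1],"spin": 0},{"jaw": 1,"delta_pos": [0,-0.5,1],"spin": 0.13},{"jaw": 1,"delta_pos": [0,-0.5,1],"spin": 0.27},{"jaw": 1,"delta_pos": [0,-0.5,1],"spin": 0.41},{"jaw": 1,"delta_pos": [0,-0.5,1],"spin": 0.54},{"jaw": 1,"delta_pos": [0,-0.5,1],"spin": 0.54}], "squeeze": 30}}

```text
time_s: 4.75
ee_pos: [469.7, -376.5, 63.9]
ee_rot: [180.0, -0.1, -0.8]
force: [-2.0, 3.5, 4.9]
gripper_width: 13.3
```

{"api": "apply_moves", "payload": {"plan": [{"jaw": 1,"delta_pos": [0,0,0],"spin": 0},{"jaw": 0.5,"delta_pos": [0,0,0],"spin": 0},{"jaw": 0.3,"delta_pos": [0,0,0],"spin": 0},{"jaw": 0.1,"delta_pos": [0,0,0],"spin": 0},{"jaw": 0,"delta_pos": [0,0,-20],"spin": 0},{"jaw": 0,"delta_pos": [0,0,-50],"spin": 0},{"jaw": 0,"delta_pos": [0,0,-80],"spin": 0},{"jaw": 0,"delta_pos": [0,0,-110],"spin": 0}]}}

```text
time_s: 5.75
ee_pos: [469.4, -376.6, 174.8]
ee_rot: [180.0, -0.1, -0.8]
force: [0.2, -0.4, 0.1]
gripper_width: 81.0
```

```bash
python3 -c "
from h import *
go(437.3,-229.9,180,-1.2)
c=cal('wrist'); save('wrist','w2.png')
for q in ([437.3,-229.9,56],[469.5,-376.6,56]): print(proj('wrist',q,c))"
```

```text
t 5.75 pos [ 469.4 -376.6  174.8] rot [ 1.7997e+02 -1.4000e-01 -7.6000e-01] q6 50.9 F [ 0.2 -0.4  0.1] w 81.0  -> delta [ -34.  -146.2   -5.4] spin 0.008
[[179.29371787 227.38928682]]
[[322.8622385  195.10384304]]
```

View pics/w2.png

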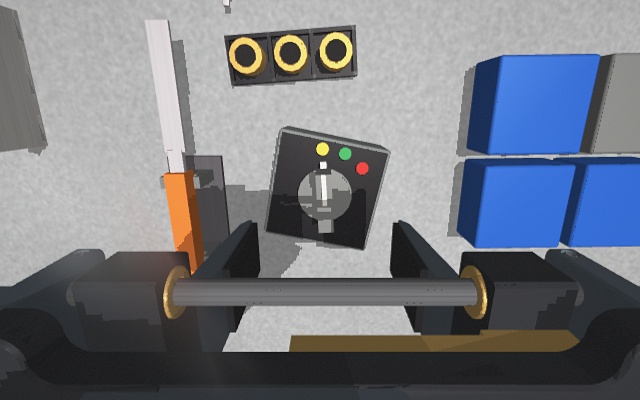

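{"api": "apply_moves", "payload": {"plan": [{"jaw": 0,"delta_pos": [-8,-36,-5],"spin": 0},{"jaw": 0,"delta_pos": [-16,-73,-5],"spin": 0},{"jaw": 0,"delta_pos": [-25,-110,-5],"spin": 0},{"jaw": 0,"delta_pos": [-34,-146,-5],"spin": 0.008},{"jaw": 0,"delta_pos": [-34,-146,-5],"spin": 0.008},{"jaw": 0,"delta_pos": [-34,-146,-5],"spin": 0.008},{"jaw": 0,"delta_pos": [-34,-146,-5],"spin": 0.008},{"jaw": 0,"delta_pos": [-34,-146,-5],"spin": 0.008}]}}

```text
time_s: 6.8
ee_pos: [439.3, -232.4, 183.0]
ee_rot: [179.7, -0.5, -1.3]
force: [-0.7, 0.6, 0.4]
gripper_width: 91.2
```

```bash
python3 -c "
from h import *
go(437.3,-229.9,26,-1.2)
c=cal('wrist'); im=save('wrist','w3.png')
for q in ([437.3,-229.9,56],[492.3,-231,56],[628,-233,46.5]): print(proj('wrist',q,c))
hsv=cv2.cvtColor(im,cv2.COLOR_RGB2HSV);h,s,v=cv2.split(hsv)
m=(h>5)&(h<20)&(s>150)&(v>90)
for r in range(150,260,12):
  xs=np.nonzero(m[r,200:440])[0]+200
  if len(xs)>3: print(r,xs.min(),xs.max(),at_z('wrist',xs.min()-.5,r,56,c)[:2].round(1),at_z('wrist',xs.max()+.5,r,56,c)[:2].round(1))
"
```

```text
t 6.8 pos [ 439.3 -232.4  183. ] rot [179.68  -0.51  -1.27] q6 62.1 F [-0.7  0.6  0.4] w 91.2  -> delta [ -3.5  -3.3 156.9] spin -0.001
[[319.84433964 195.80404941]]
[[319.48830525 140.89141934]]
[[317.75332561 -17.92593343]]
150 311 330 [ 483.8 -222. ] [ 483.3 -241.5]
162 311 330 [ 472.  -221.6] [ 471.6 -241.3]
174 311 330 [ 460.  -221.2] [ 459.6 -241.1]
186 312 330 [ 447.7 -221.8] [ 447.3 -240.9]
198 312 330 [ 435.2 -221.4] [ 434.7 -240.7]
210 312 331 [ 422.3 -220.9] [ 421.9 -241.5]
222 313 331 [ 409.2 -221.5] [ 408.7 -241.3]
234 313 331 [ 395.7 -221.1] [ 395.3 -241.1]
```

View pics/w3.png

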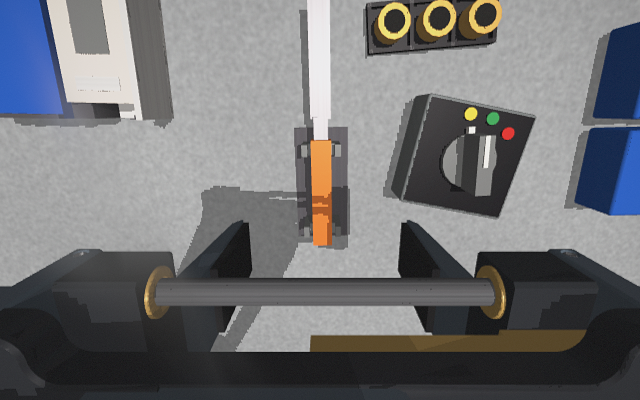

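```bash
python3 -c "
from h import *
go(450,-231.4,28,-1)
"
```

```text
t 6.85 pos [ 439.3 -232.2  183. ] rot [179.69  -0.5   -1.26] q6 62.1 F [-0.3 -0.   0.2] w 91.4  -> delta [  9.3  -1.9 155. ] spin -0.005
```

{"api": "apply_moves", "payload": {"plan": [{"jaw": 0,"delta_pos": [9,-2,30],"spin": 0},{"jaw": 0,"delta_pos": [9,-2,60],"spin": 0},{"jaw": 0.2,"delta_pos": [9,-2,85],"spin": 0},{"jaw": 0.3,"delta_pos": [9,-2,105],"spin": 0},{"jaw": 0.3,"delta_pos": [9,-2,120],"spin": 0},{"jaw": 0.3,"delta_pos": [9,-2,130],"spin": 0},{"jaw": 0.3,"delta_pos": [9,-2,130],"spin": 0},{"jaw": 0.3,"delta_pos": [9,-2,130],"spin": 0}]}}

```text
time_s: 7.85
ee_pos: [449.9, -231.5, 53.6]
ee_rot: [179.7, -0.6, -1.3]
force: [1.2, -0.4, 0.7]
gripper_width: 63.6
```

```bash
python3 -c "
from h import *
go(450,-231.4,28,-1)
"
```

```text
t 7.85 pos [ 449.9 -231.5   53.6] rot [179.65  -0.57  -1.26] q6 62.8 F [ 1.2 -0.4  0.7] w 63.6  -> delta [-0.2 -0.2 25.6] spin -0.005
```

{"api": "apply_moves", "payload": {"plan": [{"jaw": 0.3,"delta_pos": [0,0,13],"spin": 0},{"jaw": 0.3,"delta_pos": [0,0,25],"spin": 0},{"jaw": 0.3,"delta_pos": [0,0,25],"spin": 0},{"jaw": 0.5,"delta_pos": [0,0,25],"spin": 0},{"jaw": 0.7,"delta_pos": [0,0,25],"spin": 0},{"jaw": 0.8,"delta_pos": [0,0,25],"spin": 0},{"jaw": 1,"delta_pos": [0,0,25],"spin": 0},{"jaw": 1,"delta_pos": [0,0,25],"spin": 0}], "squeeze": 55}}

```text
time_s: 8.85
ee_pos: [450.2, -231.6, 28.7]
ee_rot: [179.7, -0.6, -1.3]
force: [0.2, 1.0, -0.1]
gripper_width: 19.4
```

{"api": "apply_moves", "payload": {"plan": [{"jaw": 1,"delta_pos": [0,0,0],"spin": 0},{"jaw": 1,"delta_pos": [0,0,0],"spin": 0},{"jaw": 1,"delta_pos": [0,0,-10],"spin": 0},{"jaw": 1,"delta_pos": [0,0,-25],"spin": 0},{"jaw": 1,"delta_pos": [0,0,-45],"spin": 0},{"jaw": 1,"delta_pos": [0,0,-70],"spin": 0},{"jaw": 1,"delta_pos": [0,0,-90],"spin": 0},{"jaw": 1,"delta_pos": [0,0,-100],"spin": 0}]}}

```text
time_s: 9.85
ee_pos: [449.8, -231.2, 130.8]
ee_rot: [179.6, -0.7, -1.3]
force: [-0.3, 0.1, -2.2]
gripper_width: 20.1
```

```bash
python3 -c "
from h import *
go(450,-231.4,28,-1)
"
```

```text
t 9.85 pos [ 449.8 -231.2  130.8] rot [179.58  -0.73  -1.27] q6 62.8 F [-0.3  0.1 -2.2] w 20.1  -> delta [ -1.1  -0.6 102.8] spin -0.005
```

```bash
python3 -c "
from h import *
go(320.5,-33,130,-2.2)
"
```

```text
t 9.85 pos [ 449.8 -231.2  130.8] rot [179.58  -0.73  -1.27] q6 62.8 F [-0.3  0.1 -2.2] w 20.1  -> delta [-133.7 -195.3   -2.4] spin 0.016
```

{"api": "apply_moves", "payload": {"plan": [{"jaw": 1,"delta_pos": [-15,-22,0],"spin": 0},{"jaw": 1,"delta_pos": [-38,-55,0],"spin": 0},{"jaw": 1,"delta_pos": [-65,-95,0],"spin": 0.01},{"jaw": 1,"delta_pos": [-93,-135,0],"spin": 0.016},{"jaw": 1,"delta_pos": [-118,-172,-2],"spin": 0.016},{"jaw": 1,"delta_pos": [-134,-195,-2],"spin": 0.016},{"jaw": 1,"delta_pos": [-134,-195,-2],"spin": 0.016},{"jaw": 1,"delta_pos": [-134,-195,-2],"spin": 0.016}]}}

```text
time_s: 10.85
ee_pos: [320.9, -33.7, 130.0]
ee_rot: [179.6, -0.8, -2.2]
force: [-0.9, 1.0, -2.1]
gripper_width: 19.6
```

```bash
python3 -c "
from h import *
go(320.5,-33,130,-2.2)
c=cal('wrist'); im=save('wrist','w4.png')
np.save('c4.npy',np.array([c[1],c[2]]))
B=np.array([585.2,6.9,45]);t=np.radians(-2.2);x=np.array([np.cos(t),np.sin(t),0]);y=np.array([-x[1],x[0],0])
for a,b,z in ((-67,0,45),(-67,-20,45),(-67,-62,45),(-67,-70,45),(-67,0,57),(-67,80,57)): print(a,b,z,proj('wrist',B+a*x+b*y+[0,0,z-45],c))
"
```

```text
t 10.85 pos [320.9 -33.7 130. ] rot [179.56  -0.82  -2.17] q6 84.8 F [-0.9  1.  -2.1] w 19.6  -> delta [-0.5 -0.7 -0.1] spin 0.0
-67 0 45 [[249.6636585  -57.81616784]]
-67 -20 45 [[278.03781019 -57.6641552 ]]
-67 -62 45 [[337.48235632 -57.34568498]]
-67 -70 45 [[348.78349953 -57.28513985]]
-67 0 57 [[245.55860848 -67.52349105]]
-67 80 57 [[125.12135232 -68.20019215]]
```

View pics/w4.png

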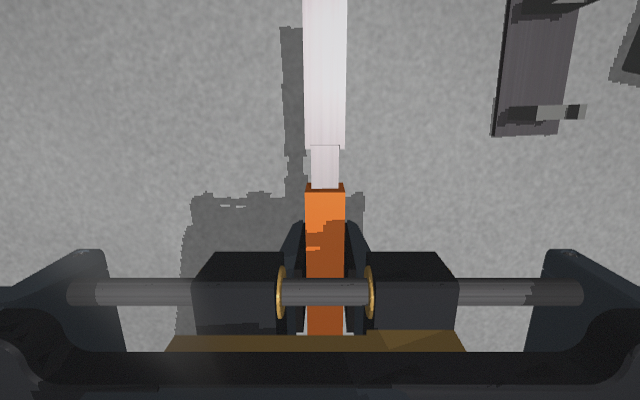

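{"api": "apply_moves", "payload": {"plan": [{"jaw": 1,"delta_pos": [20,10,-20],"spin": 0},{"jaw": 1,"delta_pos": [50,25,-40],"spin": 0},{"jaw": 1,"delta_pos": [80,45,-60],"spin": 0},{"jaw": 1,"delta_pos": [100,70,-70],"spin": 0},{"jaw": 1,"delta_pos": [110,70,-70],"spin": 0},{"jaw": 1,"delta_pos": [110,70,-70],"spin": 0},{"jaw": 1,"delta_pos": [110,70,-70],"spin": 0},{"jaw": 1,"delta_pos": [110,70,-70],"spin": 0}]}}

```text
time_s: 11.9
ee_pos: [426.5, -106.9, 201.7]
ee_rot: [179.6, -0.7, -2.2]
force: [0.6, 0.5, -1.1]
gripper_width: 19.7
```

```bash
python3 -c "
from h import *
import pickle
go(320.5,-33,130,-2.2)
c=cal('wrist'); im=save('wrist','w5.png'); pickle.dump(c,open('c5.pkl','wb'))
B=np.array([585.2,6.9,0]);t=np.radians(-2.2);x=np.array([np.cos(t),np.sin(t),0]);y=np.array([-x[1],x[0],0])
vis=im[:,:,::-1].copy()
for k in (0,156):
 for a,b,z in ((-67,0,45),(-67,-20,45),(-67,-62,45),(-67,-70,45),(-67,0,57),(-67,80,57),(-67,80,62),(67,0,57),(67,80,57),(67,-70,45)):
  p=proj('wrist',B+a*x+(b+k)*y+[0,0,z],c)[0]; print(k,a,b,z,p.round(1)); cv2.circle(vis,tuple(int(q) for q in p),2,(0,0,255),-1)
cv2.imwrite('pics/w5m.png',vis)
"
```

```text
t 11.9 pos [ 426.5 -106.9  201.7] rot [179.58  -0.75  -2.17] q6 76.9 F [ 0.6  0.5 -1.1] w 19.7  -> delta [-109.7  -70.4   69.7] spin 0.0
0 -67 0 45 [205.2 105. ]
0 -67 -20 45 [224.7 105. ]
0 -67 -62 45 [265.6 105. ]
0 -67 -70 45 [273.4 105.1]
0 -67 0 57 [200.7 104.7]
0 -67 80 57 [119.4 104.6]
0 -67 80 62 [116.1 104.5]
0 67 0 57 [183.6 -56.8]
0 67 80 57 [ 91.  -57.2]
0 67 -70 45 [266.7 -49.3]
156 -67 0 45 [ 52.2 104.9]
156 -67 -20 45 [ 71.9 104.9]
156 -67 -62 45 [113.1 104.9]
156 -67 -70 45 [121.  104.9]
156 -67 0 57 [ 41.8 104.6]
156 -67 80 57 [-40.2 104.5]
156 -67 80 62 [-46.1 104.4]
156 67 0 57 [  2.6 -57.7]
156 67 80 57 [-91.  -58.2]
156 67 -70 45 [ 94.  -50.2]
```

View pics/w5m.png

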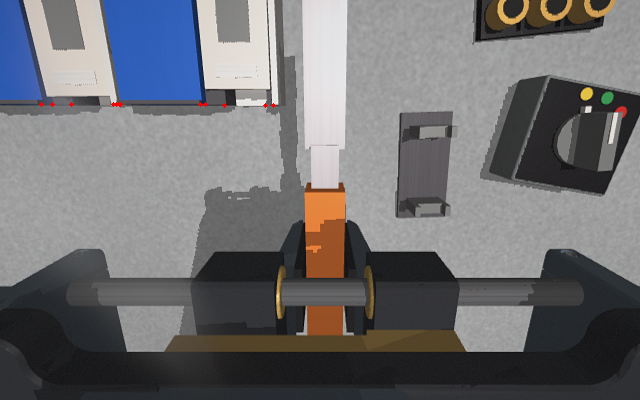

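```bash
python3 -c "
import cv2
im=cv2.imread('pics/w5.png');cv2.imwrite('pics/w5z.png',cv2.resize(im[60:115,90:290],None,fx=4,fy=4,interpolation=cv2.INTER_NEAREST))
im=cv2.imread('pics/w5m.png');cv2.imwrite('pics/w5y.png',cv2.resize(im[0:115,0:200],None,fx=4,fy=4,interpolation=cv2.INTER_NEAREST))"
```

```text
(no output)
```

View pics/w5z.png

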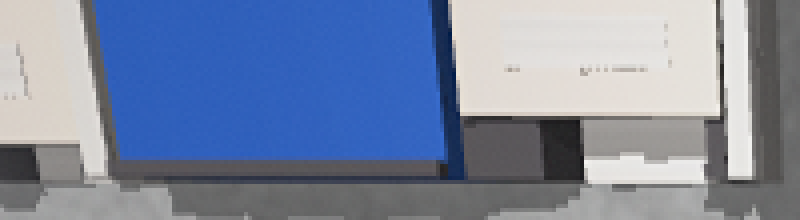

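```bash
python3 -c "
from h import *
import pickle
c=pickle.load(open('c5.pkl','rb'))
B=np.array([585.2,6.9,0]);t=np.radians(-2.2);x=np.array([np.cos(t),np.sin(t),0]);y=np.array([-x[1],x[0],0])
for p in ((205,88.75),(269.5,88.75),(110,95.7),(48,95.7)):
  q=at_z('wrist',*p,54,c)-B; print((q@x).round(1),(q@y).round(1))
# blade tip in the hand
s=env.state();p=s['ee_pos']
for d,w in ((63,-10),(63,10),(43,0)):
  print(proj('wrist',[p[0]+d+.04*w,p[1]-d*.0384+w,p[2]+16.3],c))
"
```

```text
-51.9 -4.8
-51.8 -68.2
-58.5 89.6
-58.6 150.4
[[341.73695934 146.59919374]]
[[302.06403842 146.54381496]]
[[321.97910987 185.22772024]]
```

View pics/w5y.png

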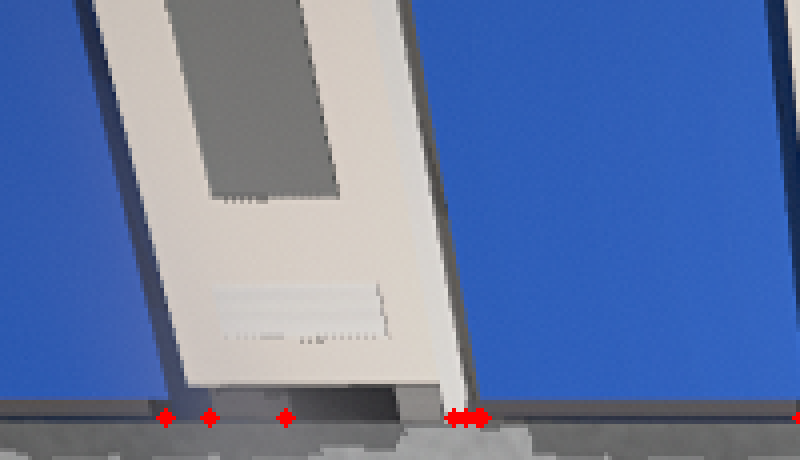

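```bash
cat >> h.py <<'E'
TH=np.radians(-2.2)
def rk(bay,x,y):
    B=np.array([585.2,7.3])+(bay-1)*156.1*np.array([-np.sin(TH),np.cos(TH)])
    return B+x*np.array([np.cos(TH),np.sin(TH)])+y*np.array([-np.sin(TH),np.cos(TH)])
def gor(bay,x,y,z):  # tcp at rack coords
    p=rk(bay,x,y); print(p.round(1)); go(p[0],p[1],z,-2.2)
E
python3 -c "
from h import *
gor(1,-263,-49,12)
"
```

```text
[320.5 -31.6]
t 11.95 pos [ 426.7 -107.   201.8] rot [179.57  -0.77  -2.17] q6 76.9 F [ 0.7  0.3 -2.9] w 20.0  -> delta [-111.5  -72.8  187.8] spin 0.0
```

{"api": "apply_moves", "payload": {"plan": [{"jaw": 1,"delta_pos": [-40,-15,10],"spin": 0},{"jaw": 1,"delta_pos": [-80,-40,25],"spin": 0},{"jaw": 1,"delta_pos": [-111,-65,50],"spin": 0},{"jaw": 1,"delta_pos": [-111,-73,80],"spin": 0},{"jaw": 1,"delta_pos": [-111,-73,115],"spin": 0},{"jaw": 1,"delta_pos": [-111,-73,145],"spin": 0},{"jaw": 1,"delta_pos": [-111,-73,165],"spin": 0},{"jaw": 1,"delta_pos": [-111,-73,165],"spin": 0}]}}

```text
time_s: 12.95
ee_pos: [319.5, -30.9, 34.1]
ee_rot: [179.6, -0.6, -2.2]
force: [-0.2, 0.3, -0.8]
gripper_width: 19.6
```

```bash
python3 -c "
from h import *
gor(1,-263,-49,12)
save('side','s1.png')
c=cal('wrist');save('wrist','w6.png')
im=cv2.imread('pics/s1.png');cv2.imwrite('pics/s1z.png',cv2.resize(im[140:300,220:420],None,fx=4,fy=3.6,interpolation=cv2.INTER_CUBIC))
"
```

```text
[320.5 -31.6]
t 12.95 pos [319.5 -30.9  34.1] rot [179.59  -0.59  -2.15] q6 85.5 F [-0.2  0.3 -0.8] w 19.6  -> delta [ 0.8  0.5 22.1] spin 0.001
```

View pics/s1z.png

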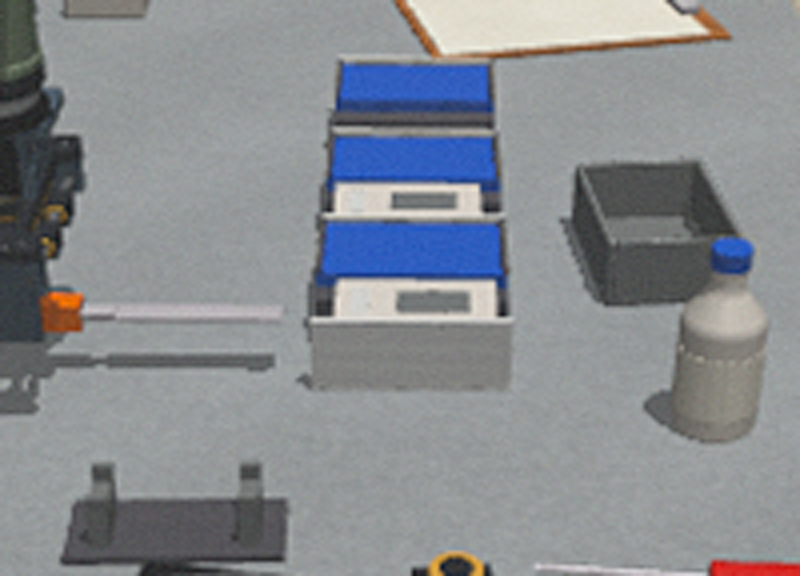

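View pics/w6.png

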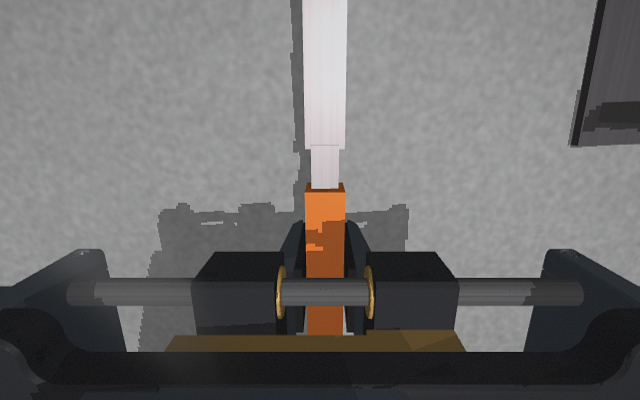

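{"api": "apply_moves", "payload": {"plan": [{"jaw": 1,"delta_pos": [0,0.5,8],"spin": 0},{"jaw": 1,"delta_pos": [0,0.5,16],"spin": 0},{"jaw": 1,"delta_pos": [0.8,0.5,22],"spin": 0},{"jaw": 1,"delta_pos": [5,0.5,22],"spin": 0},{"jaw": 1,"delta_pos": [12,0.5,22],"spin": 0},{"jaw": 1,"delta_pos": [20,0.5,22],"spin": 0},{"jaw": 1,"delta_pos": [30,0.5,22],"spin": 0},{"jaw": 1,"delta_pos": [30,0.5,22],"spin": 0}]}}

```text
time_s: 14.05
ee_pos: [352.9, -33.0, 13.9]
ee_rot: [179.6, -0.9, -2.2]
force: [-0.5, 0.2, -1.2]
gripper_width: 19.6
```

```bash
python3 -c "
from h import *
gor(1,-126,-49,12)
"
```

```text
[457.4 -36.8]
t 14.05 pos [352.9 -33.   13.9] rot [179.57  -0.91  -2.15] q6 85.9 F [-0.5  0.2 -1.2] w 19.6  -> delta [104.5  -0.2   3.6] spin 0.001
```

{"api": "apply_moves", "payload": {"plan": [{"jaw": 1,"delta_pos": [14,0,2],"spin": 0},{"jaw": 1,"delta_pos": [30,0,2],"spin": 0},{"jaw": 1,"delta_pos": [46,0,3],"spin": 0},{"jaw": 1,"delta_pos": [62,0,3],"spin": 0},{"jaw": 1,"delta_pos": [78,0,3],"spin": 0},{"jaw": 1,"delta_pos": [92,0,3],"spin": 0},{"jaw": 1,"delta_pos": [104,0,3],"spin": 0},{"jaw": 1,"delta_pos": [104,0,3],"spin": 0}]}}

```text
time_s: 15.05
ee_pos: [457.9, -37.0, 12.6]
ee_rot: [179.6, -1.0, -2.1]
force: [-0.3, 0.0, -1.4]
gripper_width: 19.8
```

```bash
python3 -c "
from h import *
gor(1,-126,-49,27)
c=cal('wrist');save('wrist','w7.png')
"
```

```text
[457.4 -36.8]
t 15.05 pos [457.9 -37.   12.6] rot [179.56  -0.95  -2.15] q6 86.9 F [-0.3  0.  -1.4] w 19.8  -> delta [ -0.3  -0.1 -14.4] spin 0.001
```

View pics/w7.png

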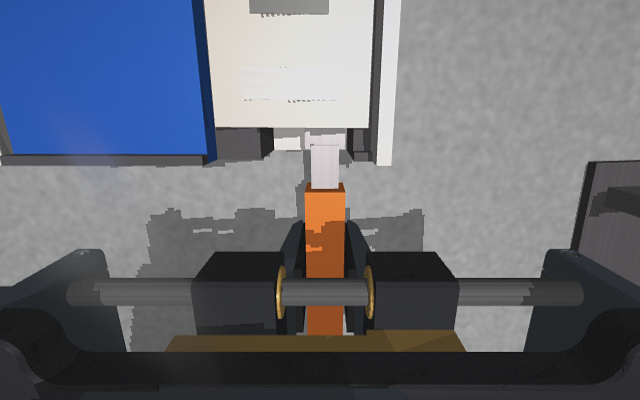

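```bash
python3 -c "
from h import *
im=cv2.imread('pics/w7.png');cv2.imwrite('pics/w7z.png',cv2.resize(im[90:190,200:400],None,fx=4,fy=4,interpolation=cv2.INTER_NEAREST))
c=cal('wrist')
for a in (-67,-55):
 for b,z in ((0,45),(-20,45),(-62,45),(-70,45),(-70,62),(-76,62),(-39,29),(-59,29)):
  print(a,b,z,proj('wrist',[*rk(1,a,b),z],c).round(1))
"
```

```text
-67 0 45 [[214.1 158. ]]
-67 -20 45 [[258. 158.]]
-67 -62 45 [[349.9 158. ]]
-67 -70 45 [[367.4 158. ]]
-67 -70 62 [[373.4 163.9]]
-67 -76 62 [[388.3 163.9]]
-67 -39 29 [[301.9 153.6]]
-67 -59 29 [[341.3 153.6]]
-55 0 45 [[211.4 131.1]]
-55 -20 45 [[256.4 131.1]]
-55 -62 45 [[350.6 131.2]]
-55 -70 45 [[368.5 131.2]]
-55 -70 62 [[374.8 133.6]]
-55 -76 62 [[390.  133.6]]
-55 -39 29 [[301.4 129.3]]
-55 -59 29 [[341.6 129.4]]
```

View pics/w7z.png

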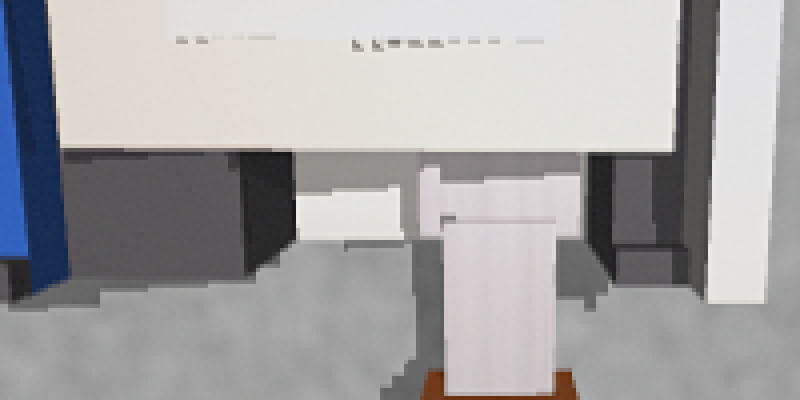

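{"api": "apply_moves", "payload": {"plan": [{"jaw": 1,"delta_pos": [0,0,-6],"spin": 0},{"jaw": 1,"delta_pos": [0,0,-11],"spin": 0},{"jaw": 1,"delta_pos": [0,0,-15],"spin": 0},{"jaw": 1,"delta_pos": [0,0,-19],"spin": 0},{"jaw": 1,"delta_pos": [0,0,-23],"spin": 0},{"jaw": 1,"delta_pos": [0,0,-27],"spin": 0},{"jaw": 1,"delta_pos": [0,0,-31],"spin": 0},{"jaw": 1,"delta_pos": [0,0,-34],"spin": 0}], "squeeze": 60}}

```text
time_s: 16.1
ee_pos: [456.3, -36.7, 46.8]
ee_rot: [179.6, -0.9, -2.2]
force: [-0.4, -0.0, -3.1]
gripper_width: 19.6
```

```bash
python3 -c "
from h import *
gor(1,-126,-49,27)
save('wrist','w8.png')
"
```

```text
[457.4 -36.8]
t 16.1 pos [456.3 -36.7  46.8] rot [179.57  -0.88  -2.15] q6 86.8 F [-0.4 -0.  -3.1] w 19.6  -> delta [ 0.8 -0.  19.8] spin 0.001
```

View pics/w8.png

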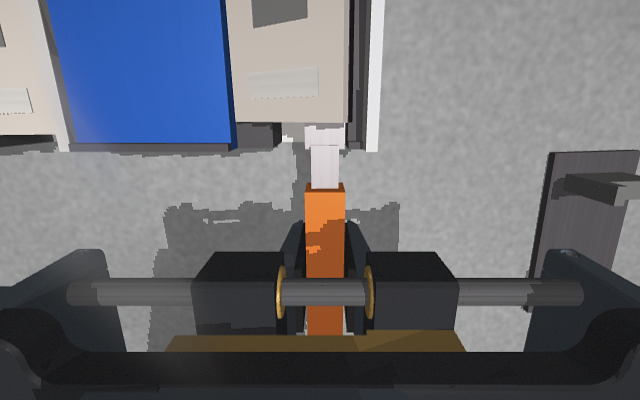

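{"api": "apply_moves", "payload": {"plan": [{"jaw": 1,"delta_pos": [0,-0.5,-6],"spin": 0},{"jaw": 1,"delta_pos": [0,-2,-11],"spin": 0},{"jaw": 1,"delta_pos": [0,-4,-16],"spin": 0},{"jaw": 1,"delta_pos": [0,-7,-20],"spin": 0},{"jaw": 1,"delta_pos": [0,-10,-24],"spin": 0},{"jaw": 1,"delta_pos": [0,-14,-27],"spin": 0},{"jaw": 1,"delta_pos": [0,-18,-29],"spin": 0},{"jaw": 1,"delta_pos": [0,-22,-31],"spin": 0}]}}

```text
time_s: 17.15
ee_pos: [456.9, -14.1, 77.9]
ee_rot: [179.6, -0.9, -2.1]
force: [0.7, -0.3, -2.1]
gripper_width: 19.6
```

```bash
python3 -c "
from h import *
gor(1,-126,-49,27)
save('wrist','w9.png')
"
```

```text
[457.4 -36.8]
t 17.15 pos [456.9 -14.1  77.9] rot [179.57  -0.91  -2.15] q6 89.6 F [ 0.7 -0.3 -2.1] w 19.6  -> delta [ 0.6 22.3 51.1] spin 0.001
```

View pics/w9.png

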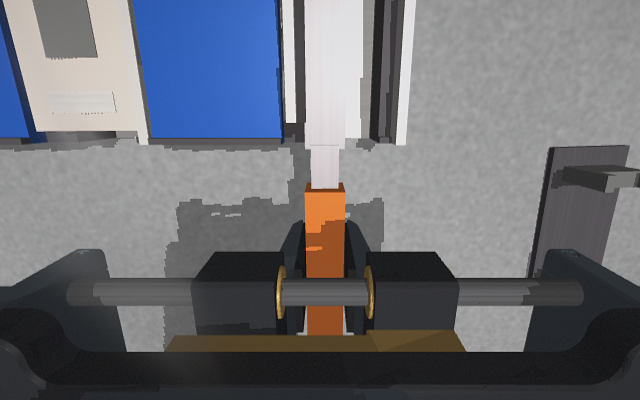

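{"api": "apply_moves", "payload": {"plan": [{"jaw": 1,"delta_pos": [0,-3,-1],"spin": 0},{"jaw": 1,"delta_pos": [0,-6,-2],"spin": 0},{"jaw": 1,"delta_pos": [0,-9,-2],"spin": 0},{"jaw": 1,"delta_pos": [0,-12,-2],"spin": 0},{"jaw": 1,"delta_pos": [0,-15,-2],"spin": 0},{"jaw": 1,"delta_pos": [0,-17,-2],"spin": 0},{"jaw": 1,"delta_pos": [0,-19,-2],"spin": 0},{"jaw": 1,"delta_pos": [0,-21,-2],"spin": 0}]}}

```text
time_s: 18.2
ee_pos: [457.8, 7.3, 80.0]
ee_rot: [179.6, -0.9, -2.1]
force: [0.9, -0.8, -1.2]
gripper_width: 20.0
```

```bash
python3 -c "
from h import *
gor(1,-126,-49,27)
save('wrist','w10.png')
"
```

```text
[457.4 -36.8]
t 18.2 pos [457.8   7.3  80. ] rot [179.58  -0.94  -2.13] q6 92.4 F [ 0.9 -0.8 -1.2] w 20.0  -> delta [ 0.4 43.7 53.3] spin 0.001
```

View pics/w10.png

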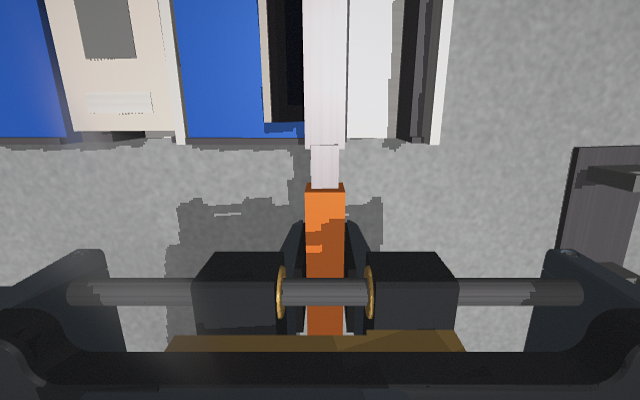

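{"api": "apply_moves", "payload": {"plan": [{"jaw": 1,"delta_pos": [0,-2,0],"spin": 0},{"jaw": 1,"delta_pos": [0,-4,0],"spin": 0},{"jaw": 1,"delta_pos": [0,-6,0],"spin": 0},{"jaw": 1,"delta_pos": [0,-8,0],"spin": 0},{"jaw": 1,"delta_pos": [0,-8,0],"spin": 0},{"jaw": 1,"delta_pos": [0,-8,0],"spin": 0},{"jaw": 1,"delta_pos": [0,-8,0],"spin": 0},{"jaw": 1,"delta_pos": [0,-8,0],"spin": 0}]}}

```text
time_s: 19.25
ee_pos: [458.1, 15.4, 79.9]
ee_rot: [179.6, -0.9, -2.1]
force: [0.1, -0.2, -1.8]
gripper_width: 19.7
```

```bash
python3 -c "
from h import *
gor(1,-126,-49,27)
save('wrist','w11.png')
"
```

```text
[457.4 -36.8]
t 19.25 pos [458.1  15.4  79.9] rot [179.59  -0.94  -2.14] q6 93.4 F [ 0.1 -0.2 -1.8] w 19.7  -> delta [ 0.4 51.9 53.3] spin 0.001
```

View pics/w11.png

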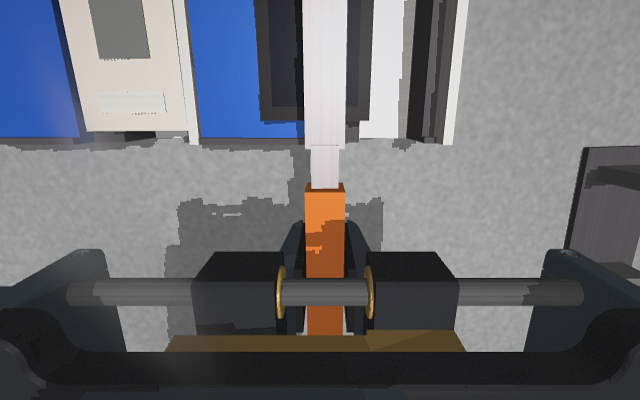

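{"api": "apply_moves", "payload": {"plan": [{"jaw": 1,"delta_pos": [0,0,-20],"spin": 0},{"jaw": 1,"delta_pos": [-5,0,-40],"spin": 0},{"jaw": 1,"delta_pos": [-35,0,-60],"spin": 0},{"jaw": 1,"delta_pos": [-70,0,-60],"spin": 0},{"jaw": 1,"delta_pos": [-100,0,-60],"spin": 0},{"jaw": 1,"delta_pos": [-110,0,-60],"spin": 0},{"jaw": 1,"delta_pos": [-110,0,-60],"spin": 0},{"jaw": 1,"delta_pos": [-110,0,-60],"spin": 0}]}}

```text
time_s: 20.3
ee_pos: [348.8, 20.0, 138.4]
ee_rot: [179.6, -1.0, -2.1]
force: [-0.4, -0.6, -2.6]
gripper_width: 19.7
```

```bash
python3 -c "
from h import *
gor(2,-263,-49,12)
save('top','t2.png');save('side','s2.png')
im=cv2.imread('pics/t2.png');a=cv2.resize(im[170:250,120:340],None,fx=3.5,fy=3.5,interpolation=cv2.INTER_CUBIC)
im=cv2.imread('pics/s2.png');b=cv2.resize(im[140:260,240:420],None,fx=4,fy=2.5,interpolation=cv2.INTER_CUBIC)
b=cv2.resize(b,(a.shape[1],300))
cv2.imwrite('pics/m2.png',np.vstack([a,b]))
"
```

```text
[326.5 124.4]
t 20.3 pos [348.8  20.  138.4] rot [179.59  -1.03  -2.14] q6 94.3 F [-0.4 -0.6 -2.6] w 19.7  -> delta [ -28.4 -104.4  125.2] spin 0.001
```

View pics/m2.png

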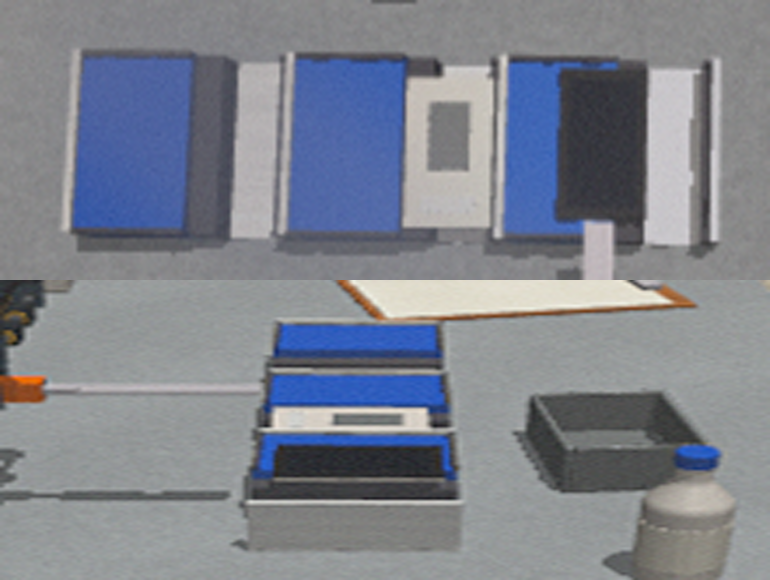

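```bash
python3 -c "
from h import *
gor(1,-255,-45,45)
"
```

```text
[328.7 -27.9]
t 20.4 pos [348.4  20.  138.2] rot [179.59  -0.97  -2.14] q6 94.3 F [-0.1 -0.2 -1. ] w 19.8  -> delta [-19.5  47.9  93.2] spin 0.001
```

{"api": "apply_moves", "payload": {"plan": [{"jaw": 1,"delta_pos": [-20,20,10],"spin": 0},{"jaw": 1,"delta_pos": [-20,48,30],"spin": 0},{"jaw": 1,"delta_pos": [-20,48,60],"spin": 0},{"jaw": 1,"delta_pos": [-20,48,93],"spin": 0},{"jaw": 1,"delta_pos": [-20,48,93],"spin": 0},{"jaw": 1,"delta_pos": [-15,48,93],"spin": 0},{"jaw": 1,"delta_pos": [-5,48,93],"spin": 0},{"jaw": 1,"delta_pos": [10,48,93],"spin": 0}]}}

```text
time_s: 21.4
ee_pos: [359.9, -29.1, 46.6]
ee_rot: [179.6, -1.1, -2.1]
force: [0.1, 0.2, -1.9]
gripper_width: 19.7
```

```bash
python3 -c "
from h import *
gor(1,-120,-45,45)
"
```

```text
[463.6 -33.1]
t 21.4 pos [359.9 -29.1  46.6] rot [179.58  -1.12  -2.13] q6 86.4 F [ 0.1  0.2 -1.9] w 19.7  -> delta [103.7   0.    3.6] spin 0.001
```

{"api": "apply_moves", "payload": {"plan": [{"jaw": 1,"delta_pos": [20,0,2],"spin": 0},{"jaw": 1,"delta_pos": [45,0,3],"spin": 0},{"jaw": 1,"delta_pos": [70,0,4],"spin": 0},{"jaw": 1,"delta_pos": [90,0,4.5],"spin": 0},{"jaw": 1,"delta_pos": [103,0,4.5],"spin": 0},{"jaw": 1,"delta_pos": [103,-5,4.5],"spin": 0},{"jaw": 1,"delta_pos": [103,-9,4.5],"spin": 0},{"jaw": 1,"delta_pos": [103,-12,4.5],"spin": 0}]}}

```text
time_s: 22.4
ee_pos: [462.5, -20.6, 44.0]
ee_rot: [179.6, -1.1, -2.1]
force: [-0.8, 0.3, -1.6]
gripper_width: 19.5
```

```bash
python3 -c "
from h import *
gor(1,-120,-19,44)
save('wrist','w12.png')
"
```

```text
[464.6  -7.1]
t 22.4 pos [462.5 -20.6  44. ] rot [179.58  -1.07  -2.12] q6 88.9 F [-0.8  0.3 -1.6] w 19.5  -> delta [  1.6 -13.6  -0. ] spin 0.001
```

View pics/w12.png

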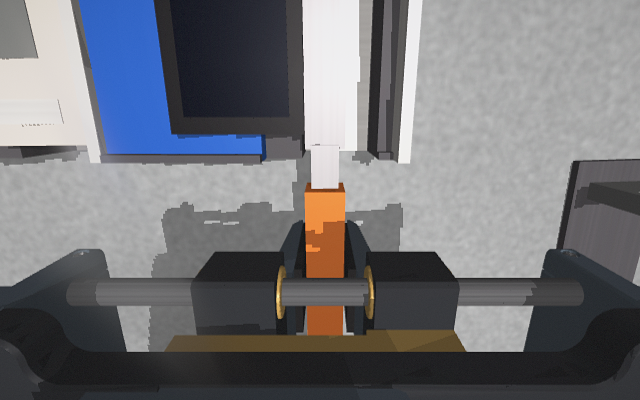

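{"api": "apply_moves", "payload": {"plan": [{"jaw": 1,"delta_pos": [0,-2,0],"spin": 0},{"jaw": 1,"delta_pos": [0,-4,0],"spin": 0},{"jaw": 1,"delta_pos": [0,-6,0],"spin": 0},{"jaw": 1,"delta_pos": [0,-8,0],"spin": 0},{"jaw": 1,"delta_pos": [0,-10,0],"spin": 0},{"jaw": 1,"delta_pos": [0,-12,0],"spin": 0},{"jaw": 1,"delta_pos": [0,-13,0],"spin": 0},{"jaw": 1,"delta_pos": [0,-13,0],"spin": 0}]}}

```text
time_s: 23.45
ee_pos: [463.1, -7.3, 44.0]
ee_rot: [179.6, -1.1, -2.1]
force: [0.4, 0.3, -1.2]
gripper_width: 19.8
```

{"api": "apply_moves", "payload": {"plan": [{"jaw": 1,"delta_pos": [0,4,0],"spin": 0},{"jaw": 1,"delta_pos": [0,9,0],"spin": 0},{"jaw": 1,"delta_pos": [-10,14,-10],"spin": 0},{"jaw": 1,"delta_pos": [-35,14,-20],"spin": 0},{"jaw": 1,"delta_pos": [-65,14,-30],"spin": 0},{"jaw": 1,"delta_pos": [-95,14,-30],"spin": 0},{"jaw": 1,"delta_pos": [-120,14,-30],"spin": 0},{"jaw": 1,"delta_pos": [-140,14,-30],"spin": 0}]}}

```text
time_s: 24.45
ee_pos: [320.3, -16.1, 71.8]
ee_rot: [179.6, -1.1, -2.1]
force: [0.5, -0.0, -1.0]
gripper_width: 19.5
```

```bash
python3 -c "
from h import *
gor(2,-263,-49,40)
im=save('top','t3.png');c=cal('top')
a=cv2.resize(im[170:250,120:340,::-1],None,fx=3.5,fy=3.5,interpolation=cv2.INTER_CUBIC)
cv2.imwrite('pics/m3.png',a)
m=(im.max(2)<62).astype(np.uint8);m[:,:262]=0;m[:,325:]=0;m[:170]=0;m[250:]=0
m=cv2.morphologyEx(m,cv2.MORPH_OPEN,np.ones((5,5)))
for cn in cv2.findContours(m,cv2.RETR_EXTERNAL,cv2.CHAIN_APPROX_NONE)[0]:
  rr=cv2.minAreaRect(cn)
  q=at_z('top',*rr[0],66,c)[:2]; print(rr,q)
"
```

```text
[326.5 124.4]
t 24.45 pos [320.3 -16.1  71.8] rot [179.59  -1.08  -2.12] q6 88.0 F [ 0.5 -0.  -1. ] w 19.5  -> delta [   0.4 -140.8   30.8] spin 0.001
```

View pics/m3.png

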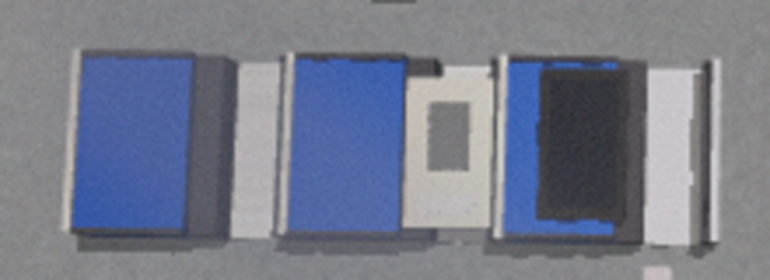

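{"api": "apply_moves", "payload": {"plan": [{"jaw": 1,"delta_pos": [0,-25,0],"spin": 0},{"jaw": 1,"delta_pos": [0,-60,0],"spin": 0},{"jaw": 1,"delta_pos": [0,-100,10],"spin": 0},{"jaw": 1,"delta_pos": [0,-130,25],"spin": 0},{"jaw": 1,"delta_pos": [0,-141,40],"spin": 0},{"jaw": 1,"delta_pos": [0,-141,55],"spin": 0},{"jaw": 1,"delta_pos": [0,-141,57],"spin": 0},{"jaw": 1,"delta_pos": [0,-141,57],"spin": 0}]}}

```text
time_s: 25.5
ee_pos: [323.2, 124.6, 13.7]
ee_rot: [179.6, -0.8, -2.1]
force: [-0.3, 0.3, -1.6]
gripper_width: 19.7
```

```bash
python3 -c "
from h import *
gor(2,-132,-49,12)
"
```

```text
[457.4 119.4]
t 25.5 pos [323.2 124.6  13.7] rot [179.61  -0.85  -2.14] q6 113.1 F [-0.3  0.3 -1.6] w 19.7  -> delta [1.343e+02 1.000e-01 3.700e+00] spin 0.001
```

{"api": "apply_moves", "payload": {"plan": [{"jaw": 1,"delta_pos": [15,0,2],"spin": 0},{"jaw": 1,"delta_pos": [35,0,3],"spin": 0},{"jaw": 1,"delta_pos": [55,0,3],"spin": 0},{"jaw": 1,"delta_pos": [77,0,3.5],"spin": 0},{"jaw": 1,"delta_pos": [99,0,3.5],"spin": 0},{"jaw": 1,"delta_pos": [120,0,3.5],"spin": 0},{"jaw": 1,"delta_pos": [134,0,3.5],"spin": 0},{"jaw": 1,"delta_pos": [134,0,3.5],"spin": 0}]}}

```text
time_s: 26.5
ee_pos: [458.6, 119.4, 12.4]
ee_rot: [179.6, -0.9, -2.2]
force: [0.5, -0.1, -1.5]
gripper_width: 19.7
```

```bash
python3 -c "
from h import *
gor(2,-132,-49,27)
c=cal('wrist');im=save('wrist','w13.png')
cv2.imwrite('pics/w13z.png',cv2.resize(im[90:190,200:400,::-1],None,fx=4,fy=4,interpolation=cv2.INTER_NEAREST))
"
```

```text
[457.4 119.4]
t 26.5 pos [458.6 119.4  12.4] rot [179.63  -0.92  -2.2 ] q6 106.6 F [ 0.5 -0.1 -1.5] w 19.7  -> delta [ -0.9   0.1 -14.7] spin 0.0
```

View pics/w13z.png

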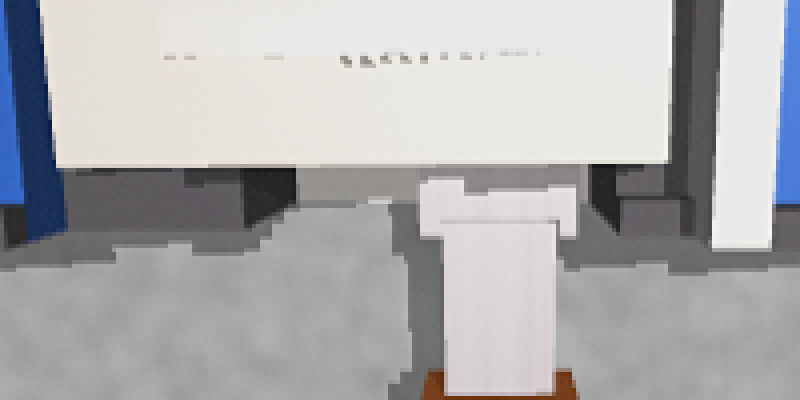

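{"api": "apply_moves", "payload": {"plan": [{"jaw": 1,"delta_pos": [0,0,-6],"spin": 0},{"jaw": 1,"delta_pos": [0,0,-11],"spin": 0},{"jaw": 1,"delta_pos": [0,0,-15],"spin": 0},{"jaw": 1,"delta_pos": [0,0,-19],"spin": 0},{"jaw": 1,"delta_pos": [0,0,-23],"spin": 0},{"jaw": 1,"delta_pos": [0,0,-27],"spin": 0},{"jaw": 1,"delta_pos": [0,0,-31],"spin": 0},{"jaw": 1,"delta_pos": [0,0,-34],"spin": 0}]}}

```text
time_s: 27.55
ee_pos: [456.7, 119.5, 46.4]
ee_rot: [179.6, -0.8, -2.2]
force: [-0.3, 0.2, -2.5]
gripper_width: 19.7
```

{"api": "apply_moves", "payload": {"plan": [{"jaw": 1,"delta_pos": [0,-0.5,-6],"spin": 0},{"jaw": 1,"delta_pos": [0,-2,-11],"spin": 0},{"jaw": 1,"delta_pos": [0,-4,-16],"spin": 0},{"jaw": 1,"delta_pos": [0,-7,-20],"spin": 0},{"jaw": 1,"delta_pos": [0,-10,-24],"spin": 0},{"jaw": 1,"delta_pos": [0,-14,-27],"spin": 0},{"jaw": 1,"delta_pos": [0,-18,-29],"spin": 0},{"jaw": 1,"delta_pos": [0,-22,-31],"spin": 0}]}}

```text
time_s: 28.55
ee_pos: [457.1, 142.1, 77.3]
ee_rot: [179.6, -0.8, -2.2]
force: [-0.2, -0.3, -1.2]
gripper_width: 19.7
```

```bash
python3 -c "
from h import *
gor(2,-126,-49,27)
save('wrist','w14.png')
"
```

```text
[463.4 119.2]
t 28.55 pos [457.1 142.1  77.3] rot [179.61  -0.83  -2.17] q6 109.1 F [-0.2 -0.3 -1.2] w 19.7  -> delta [ 6.4 22.3 50.6] spin 0.001
```

View pics/w14.png

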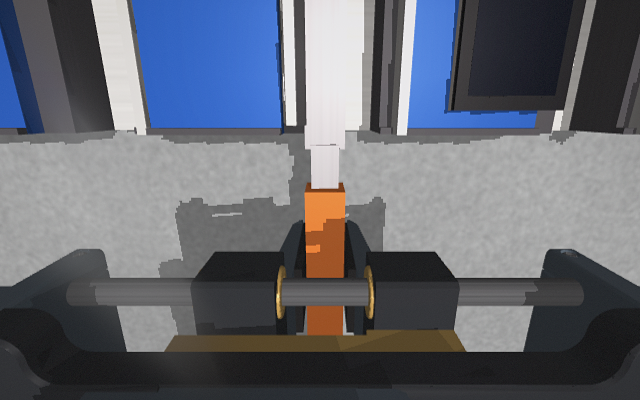

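Upright, as before; the strip at px 283–305 is the module on edge. Push it over.

{"api": "apply_moves", "payload": {"plan": [{"jaw": 1,"delta_pos": [0,-3,-1],"spin": 0},{"jaw": 1,"delta_pos": [0,-6,-2],"spin": 0},{"jaw": 1,"delta_pos": [0,-9,-2],"spin": 0},{"jaw": 1,"delta_pos": [0,-12,-2],"spin": 0},{"jaw": 1,"delta_pos": [0,-15,-2],"spin": 0},{"jaw": 1,"delta_pos": [0,-17,-2],"spin": 0},{"jaw": 1,"delta_pos": [0,-19,-2],"spin": 0},{"jaw": 1,"delta_pos": [0,-21,-2],"spin": 0}]}}

```text
time_s: 29.6
ee_pos: [458.1, 163.6, 79.4]
ee_rot: [179.6, -0.9, -2.2]
force: [-0.1, -0.3, -1.9]
gripper_width: 19.8
```

{"api": "apply_moves", "payload": {"plan": [{"jaw": 1,"delta_pos": [0,-2,0],"spin": 0},{"jaw": 1,"delta_pos": [0,-4,0],"spin": 0},{"jaw": 1,"delta_pos": [0,-6,0],"spin": 0},{"jaw": 1,"delta_pos": [0,-8,0],"spin": 0},{"jaw": 1,"delta_pos": [0,-8,0],"spin": 0},{"jaw": 1,"delta_pos": [0,-8,0],"spin": 0},{"jaw": 1,"delta_pos": [0,-8,0],"spin": 0},{"jaw": 1,"delta_pos": [0,-8,0],"spin": 0}]}}

```text
time_s: 30.6
ee_pos: [458.5, 171.6, 79.4]
ee_rot: [179.6, -0.9, -2.2]
force: [0.7, 0.5, -0.8]
gripper_width: 19.4
```

```bash
python3 -c "
from h import *
gor(2,-126,-49,27)
save('wrist','w15.png')
"
```

```text
[463.4 119.2]
t 30.6 pos [458.5 171.6  79.4] rot [179.64  -0.87  -2.17] q6 112.4 F [ 0.7  0.5 -0.8] w 19.4  -> delta [ 6.1 51.9 52.8] spin 0.001
```

View pics/w15.png

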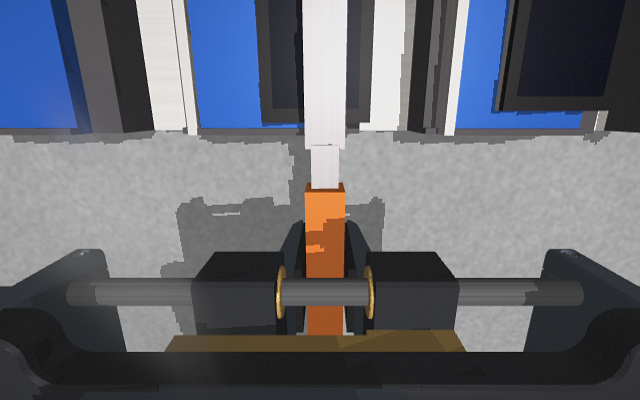

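{"api": "apply_moves", "payload": {"plan": [{"jaw": 1,"delta_pos": [0,20,-5],"spin": 0},{"jaw": 1,"delta_pos": [0,42,-3],"spin": 0},{"jaw": 1,"delta_pos": [0,50,0],"spin": 0},{"jaw": 1,"delta_pos": [0,50,12],"spin": 0},{"jaw": 1,"delta_pos": [0,50,24],"spin": 0},{"jaw": 1,"delta_pos": [0,50,35],"spin": 0},{"jaw": 1,"delta_pos": [0,45,35],"spin": 0},{"jaw": 1,"delta_pos": [0,40,35],"spin": 0}]}}

```text
time_s: 31.65
ee_pos: [457.7, 132.0, 44.6]
ee_rot: [179.6, -0.9, -2.2]
force: [-0.1, 0.6, -2.0]
gripper_width: 19.8
```

```bash
python3 -c "
from h import *
gor(2,-132,-19,44)
save('wrist','w16.png')
"
```

```text
[458.6 149.4]
t 31.65 pos [457.7 132.   44.6] rot [179.65  -0.88  -2.15] q6 107.9 F [-0.1  0.6 -2. ] w 19.8  -> delta [  0.2 -17.4   0.5] spin 0.001
```

View pics/w16.png

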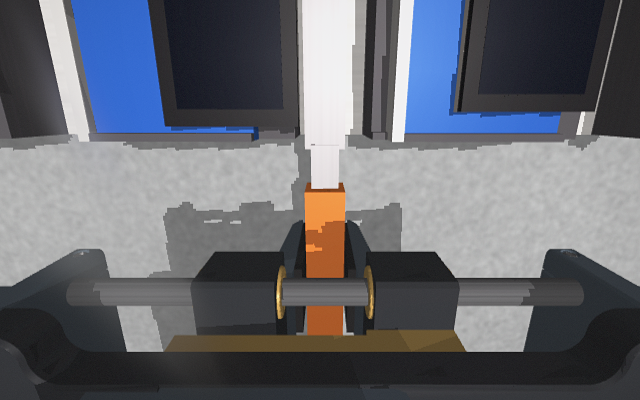

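{"api": "apply_moves", "payload": {"plan": [{"jaw": 1,"delta_pos": [0,-3,0],"spin": 0},{"jaw": 1,"delta_pos": [0,-5,0],"spin": 0},{"jaw": 1,"delta_pos": [0,-8,0],"spin": 0},{"jaw": 1,"delta_pos": [0,-10,0],"spin": 0},{"jaw": 1,"delta_pos": [0,-12,0],"spin": 0},{"jaw": 1,"delta_pos": [0,-14,0],"spin": 0},{"jaw": 1,"delta_pos": [0,-16,0],"spin": 0},{"jaw": 1,"delta_pos": [0,-17,0],"spin": 0}]}}

```text
time_s: 32.7
ee_pos: [458.6, 149.6, 44.7]
ee_rot: [179.7, -0.9, -2.1]
force: [0.9, -1.1, -1.3]
gripper_width: 19.6
```

{"api": "apply_moves", "payload": {"plan": [{"jaw": 1,"delta_pos": [0,4,0],"spin": 0},{"jaw": 1,"delta_pos": [0,9,0],"spin": 0},{"jaw": 1,"delta_pos": [-10,14,-20],"spin": 0},{"jaw": 1,"delta_pos": [-35,14,-40],"spin": 0},{"jaw": 1,"delta_pos": [-65,14,-60],"spin": 0},{"jaw": 1,"delta_pos": [-95,14,-80],"spin": 0},{"jaw": 1,"delta_pos": [-110,14,-90],"spin": 0},{"jaw": 1,"delta_pos": [-120,14,-90],"spin": 0}]}}

```text
time_s: 33.7
ee_pos: [337.0, 140.8, 133.4]
ee_rot: [179.7, -1.0, -2.1]
force: [-0.0, 0.8, -1.1]
gripper_width: 19.5
```

```bash
python3 -c "
from h import *
go(450,-231.4,130,-1.3)
im=save('top','t4.png')
a=cv2.resize(im[170:250,120:340,::-1],None,fx=3.5,fy=3.5,interpolation=cv2.INTER_CUBIC)
im=save('side','s4.png')
b=cv2.resize(im[140:260,240:420,::-1],(a.shape[1],300),interpolation=cv2.INTER_CUBIC)
cv2.imwrite('pics/m4.png',np.vstack([a,b]))
"
```

```text
t 33.7 pos [337.  140.8 133.4] rot [179.73  -1.05  -2.13] q6 114.1 F [-0.   0.8 -1.1] w 19.5  -> delta [126.7 367.7   7.5] spin -0.014
```

View pics/m4.png

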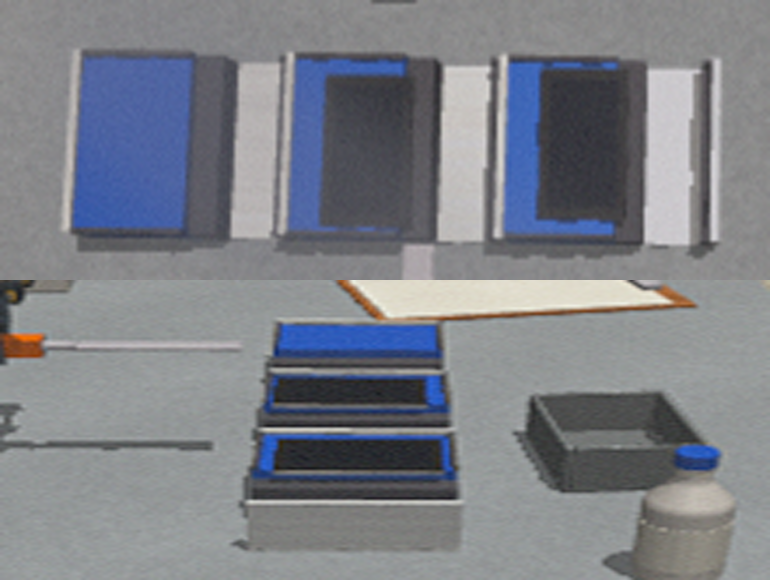

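{"api": "apply_moves", "payload": {"plan": [{"jaw": 1,"delta_pos": [0,40,0],"spin": 0},{"jaw": 1,"delta_pos": [10,95,0],"spin": 0},{"jaw": 1,"delta_pos": [30,150,0],"spin": 0},{"jaw": 1,"delta_pos": [50,205,0],"spin": 0},{"jaw": 1,"delta_pos": [80,260,0],"spin": -0.014},{"jaw": 1,"delta_pos": [105,315,3],"spin": -0.014},{"jaw": 1,"delta_pos": [127,368,5],"spin": -0.014},{"jaw": 1,"delta_pos": [127,368,5],"spin": -0.014}]}}

```text
time_s: 34.8
ee_pos: [451.3, -236.2, 130.2]
ee_rot: [179.6, -0.9, -1.6]
force: [-0.2, -0.5, -1.6]
gripper_width: 19.5
```

```bash
python3 -c "
from h import *
go(450.2,-231.6,50,-1.27)
save('wrist','w17.png')
"
```

```text
t 34.8 pos [ 451.3 -236.2  130.2] rot [179.59  -0.89  -1.56] q6 62.6 F [-0.2 -0.5 -1.6] w 19.5  -> delta [-2.4 -5.2 80.1] spin -0.005
```

View pics/w17.png

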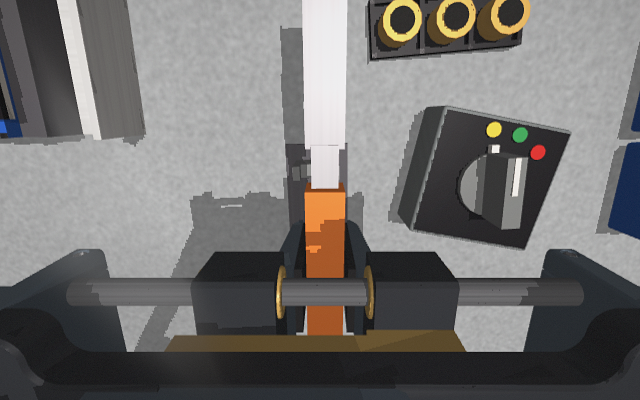

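{"api": "apply_moves", "payload": {"plan": [{"jaw": 1,"delta_pos": [-2,-4,15],"spin": -0.005},{"jaw": 1,"delta_pos": [-2,-5,35],"spin": -0.005},{"jaw": 1,"delta_pos": [-2,-5,55],"spin": -0.005},{"jaw": 1,"delta_pos": [-2.4,-5.2,70],"spin": -0.005},{"jaw": 1,"delta_pos": [-2.4,-5.2,75],"spin": -0.005},{"jaw": 1,"delta_pos": [-2.4,-5.2,75],"spin": -0.005},{"jaw": 1,"delta_pos": [-2.4,-5.2,75],"spin": -0.005},{"jaw": 1,"delta_pos": [-2.4,-5.2,75],"spin": -0.005}]}}

```text
time_s: 35.85
ee_pos: [448.9, -229.2, 55.6]
ee_rot: [179.7, -0.8, -1.2]
force: [-0.0, -0.4, -1.5]
gripper_width: 19.7
```

```bash
python3 -c "
from h import *
go(450.2,-231.6,28.7,-1.27)
save('side','s5.png');im=cv2.imread('pics/s5.png');cv2.imwrite('pics/s5z.png',cv2.resize(im[240:320,220:360],None,fx=5,fy=5,interpolation=cv2.INTER_CUBIC))
"
```

```text
t 35.85 pos [ 448.9 -229.2   55.6] rot [179.66  -0.82  -1.2 ] q6 62.7 F [-0.  -0.4 -1.5] w 19.7  -> delta [ 1.   2.2 26.9] spin 0.001
```

View pics/s5z.png

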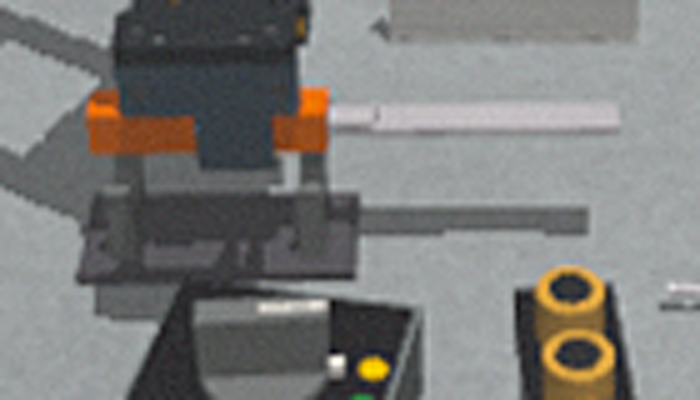

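Aligned over the saddles. Lower into the rest.

{"api": "apply_moves", "payload": {"plan": [{"jaw": 1,"delta_pos": [1,2,3],"spin": 0},{"jaw": 1,"delta_pos": [1,2.2,6],"spin": 0},{"jaw": 1,"delta_pos": [1,2.2,10],"spin": 0},{"jaw": 1,"delta_pos": [1,2.2,15],"spin": 0},{"jaw": 1,"delta_pos": [1,2.2,19],"spin": 0},{"jaw": 1,"delta_pos": [1,2.2,23],"spin": 0},{"jaw": 1,"delta_pos": [1,2.2,26],"spin": 0},{"jaw": 1,"delta_pos": [1,2.2,26],"spin": 0}]}}

```text
time_s: 36.9
ee_pos: [450.1, -231.6, 29.3]
ee_rot: [179.7, -0.8, -1.2]
force: [-1.1, -0.3, -1.7]
gripper_width: 19.4
```

```bash
python3 -c "
from h import *
go(450.2,-231.6,28.7,-1.27)
"
```

```text
t 36.9 pos [ 450.1 -231.6   29.3] rot [179.67  -0.8   -1.2 ] q6 62.5 F [-1.1 -0.3 -1.7] w 19.4  -> delta [0.1 0.  0.6] spin 0.001
```

{"api": "apply_moves", "payload": {"plan": [{"jaw": 1,"delta_pos": [0,0,0.7],"spin": 0},{"jaw": 0.7,"delta_pos": [0,0,0.7],"spin": 0},{"jaw": 0.5,"delta_pos": [0,0,0.7],"spin": 0},{"jaw": 0.3,"delta_pos": [0,0,0.7],"spin": 0},{"jaw": 0.3,"delta_pos": [0,0,0],"spin": 0},{"jaw": 0.3,"delta_pos": [0,0,-20],"spin": 0},{"jaw": 0.3,"delta_pos": [0,0,-50],"spin": 0},{"jaw": 0.3,"delta_pos": [0,0,-90],"spin": 0}]}}

```text
time_s: 37.9
ee_pos: [448.1, -230.7, 119.6]
ee_rot: [179.7, -0.7, -1.2]
force: [1.7, -0.5, 0.1]
gripper_width: 64.0
```

```bash
python3 -c "
from h import *
c=cal('top');im=save('top','t5.png')
cv2.imwrite('pics/t5z.png',cv2.resize(im[180:300,365:480,::-1],None,fx=5,fy=5,interpolation=cv2.INTER_CUBIC))
c=cal('wrist');save('wrist','w18.png')
go(601,-345.2,150,-1.2)
"
```

```text
t 38.0 pos [ 451.4 -232.5  123.4] rot [179.43  -1.26  -1.2 ] q6 62.6 F [ 1.3 -1.1  1.2] w 63.8  -> delta [152.4 109.8 -22.2] spin 0.0
```

View pics/t5z.png

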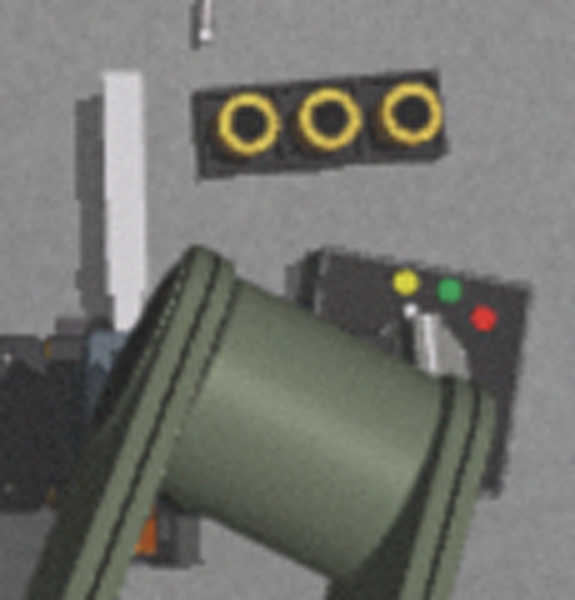

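View pics/w18.png

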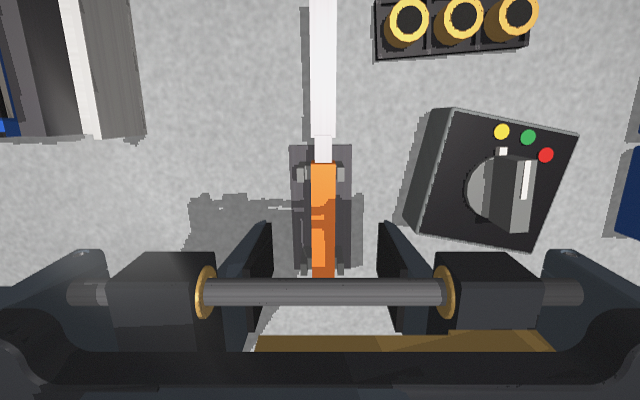

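```bash
python3 -c "
from h import *
go(599.5,-302.6,130,92.6)
"
```

```text
t 38.0 pos [ 451.4 -232.5  123.4] rot [179.43  -1.26  -1.2 ] q6 62.6 F [ 1.3 -1.1  1.2] w 63.8  -> delta [149.6  67.1  -2.7] spin -1.637
```

{"api": "apply_moves", "payload": {"plan": [{"jaw": 0.3,"delta_pos": [20,5,-10],"spin": -0.18},{"jaw": 0.3,"delta_pos": [50,20,-15],"spin": -0.36},{"jaw": 0.3,"delta_pos": [80,35,-15],"spin": -0.54},{"jaw": 0.3,"delta_pos": [110,50,-15],"spin": -0.72},{"jaw": 0.3,"delta_pos": [140,60,-10],"spin": -0.9},{"jaw": 0.3,"delta_pos": [150,67,-6],"spin": -1.08},{"jaw": 0.3,"delta_pos": [150,67,-3],"spin": -1.26},{"jaw": 0.3,"delta_pos": [150,67,-3],"spin": -1.44}]}}

```text
time_s: 39.0
ee_pos: [599.4, -302.3, 128.6]
ee_rot: [178.8, 0.4, 81.6]
force: [-0.9, 0.3, -0.3]
gripper_width: 63.7
```

```bash
python3 -c "
from h import *
go(599.5,-302.6,130,92.6)
"
```

```text
t 39.0 pos [ 599.4 -302.3  128.6] rot [178.82   0.35  81.64] q6 -19.4 F [-0.9  0.3 -0.3] w 63.7  -> delta [-0.3  0.1 -1.4] spin -0.191
```

{"api": "apply_moves", "payload": {"plan": [{"jaw": 0.3,"delta_pos": [0,0,0],"spin": -0.19},{"jaw": 0.3,"delta_pos": [0,0,0],"spin": -0.19},{"jaw": 0.3,"delta_pos": [0,0,20],"spin": -0.19},{"jaw": 0.3,"delta_pos": [0,0,40],"spin": -0.19},{"jaw": 0.3,"delta_pos": [0,0,50],"spin": -0.19},{"jaw": 0.3,"delta_pos": [0,0,50],"spin": -0.19},{"jaw": 0.3,"delta_pos": [0,0,50],"spin": -0.19},{"jaw": 0.3,"delta_pos": [0,0,50],"spin": -0.19}]}}

```text
time_s: 40.0
ee_pos: [600.9, -303.0, 79.5]
ee_rot: [178.8, 0.6, 92.5]
force: [-0.8, -0.1, 0.5]
gripper_width: 63.5
```

```bash
python3 -c "
from h import *
go(599.5,-302.6,15,92.6)
c=cal('wrist');im=save('wrist','w19.png')
print(proj('wrist',[[599.5,-302.6,30],[601,-345.2,30]],c))
"
```

```text
t 40.0 pos [ 600.9 -303.    79.5] rot [178.82   0.62  92.51] q6 -30.3 F [-0.8 -0.1  0.5] w 63.5  -> delta [ 1.2 -2.7 64.5] spin -0.002
[[320.68598252 215.34493394]
 [320.41074154 264.87487436]]
```

View pics/w19.png

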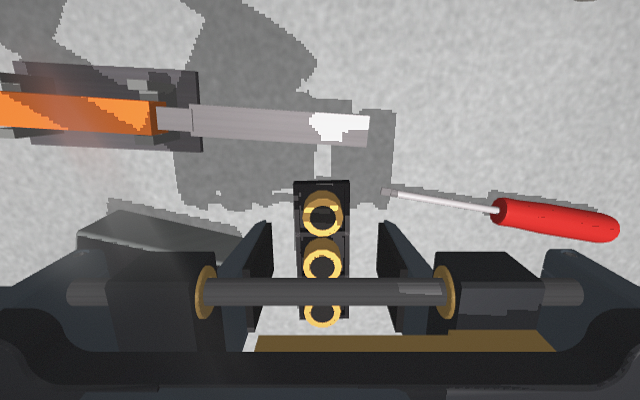

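{"api": "apply_moves", "payload": {"plan": [{"jaw": 0.45,"delta_pos": [1,-2.7,5],"spin": 0},{"jaw": 0.45,"delta_pos": [1,-2.7,10],"spin": 0},{"jaw": 0.45,"delta_pos": [1,-2.7,25],"spin": 0},{"jaw": 0.45,"delta_pos": [1,-2.7,40],"spin": 0},{"jaw": 0.45,"delta_pos": [1,-2.7,54],"spin": 0},{"jaw": 0.45,"delta_pos": [1,-2.7,64],"spin": 0},{"jaw": 0.45,"delta_pos": [1,-2.7,64],"spin": 0},{"jaw": 0.5,"delta_pos": [1,-2.7,64],"spin": 0}], "squeeze": 20}}

```text
time_s: 41.05
ee_pos: [599.8, -302.9, 15.8]
ee_rot: [178.8, 0.6, 92.5]
force: [-0.0, -0.4, -0.5]
gripper_width: 46.5
```

{"api": "apply_moves", "payload": {"plan": [{"jaw": 0.6,"delta_pos": [0,0,0],"spin": 0},{"jaw": 0.8,"delta_pos": [0,0,0],"spin": 0},{"jaw": 1,"delta_pos": [0,0,0],"spin": 0},{"jaw": 1,"delta_pos": [0,0,0],"spin": 0},{"jaw": 1,"delta_pos": [0,0,-8],"spin": 0},{"jaw": 1,"delta_pos": [0,0,-25],"spin": 0},{"jaw": 1,"delta_pos": [0,0,-60],"spin": 0},{"jaw": 1,"delta_pos": [0,0,-100],"spin": 0}]}}

```text
time_s: 42.05
ee_pos: [597.3, -301.7, 117.2]
ee_rot: [178.8, 0.6, 92.5]
force: [0.1, -0.6, 0.4]
gripper_width: 31.2
```

```bash
python3 -c "
from h import *
c=cal('top');cc=cv2.imread('pics/t4.png')
def px(u,v): return (120+(u+.5)/3.5-.5, 170+(v+.5)/3.5-.5)
for n,q in (('m1',[(541,68),(628,70),(625,221),(537,219)]),('m2',[(325,77),(413,77),(409,227),(321,225)])):
    P=[at_z('top',*px(*a),66,c)[:2] for a in q]; m=np.mean(P,0); print(n,np.round(P,1).tolist(),m, np.linalg.norm(P[0]-P[1]),np.linalg.norm(P[1]-P[2]))
go(588,25,160,92.6)
save('wrist','w20.png')
"
```

```text
m1 [[644.9, 59.6], [641.7, -3.8], [531.6, 0.7], [534.8, 64.0]] [588.24860168  30.13314867] 63.453187594279925 110.13744903944396
m2 [[642.5, 216.9], [640.8, 152.9], [531.6, 156.2], [534.8, 219.5]] [587.40158125 186.35448224] 64.0349569334444 109.22628142667554
t 42.05 pos [ 597.3 -301.7  117.2] rot [178.82   0.62  92.51] q6 -30.4 F [ 0.1 -0.6  0.4] w 31.2  -> delta [326.3   5.9 -46.2] spin -0.002
```

View pics/w20.png

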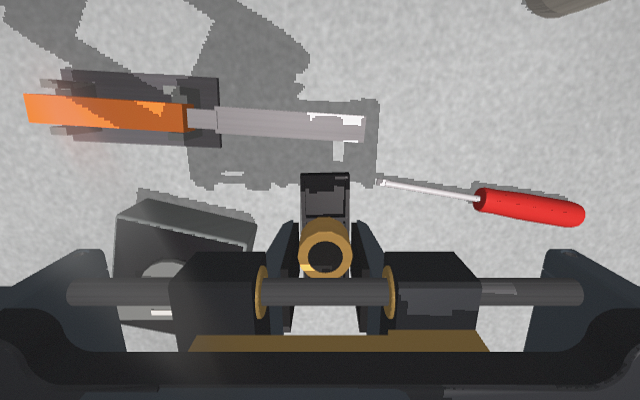

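{"api": "apply_moves", "payload": {"plan": [{"jaw": 1,"delta_pos": [30,0,-35],"spin": 0},{"jaw": 1,"delta_pos": [80,2,-45],"spin": 0},{"jaw": 1,"delta_pos": [135,4,-46],"spin": 0},{"jaw": 1,"delta_pos": [190,5,-46],"spin": 0},{"jaw": 1,"delta_pos": [245,6,-46],"spin": 0},{"jaw": 1,"delta_pos": [300,6,-46],"spin": 0},{"jaw": 1,"delta_pos": [355,6,-46],"spin": 0},{"jaw": 1,"delta_pos": [410,6,-46],"spin": 0}]}}

```text
time_s: 43.1
ee_pos: [586.9, 109.0, 164.5]
ee_rot: [178.2, 0.9, 92.5]
force: [1.0, -0.3, -0.1]
gripper_width: 31.3
```

```bash
python3 -c "
from h import *
go(587.4,186.4,130,92.6)
"
```

```text
t 43.1 pos [586.9 109.  164.5] rot [178.17   0.94  92.5 ] q6 8.1 F [ 1.  -0.3 -0.1] w 31.3  -> delta [77.8  2.8 33.4] spin -0.002
```

{"api": "apply_moves", "payload": {"plan": [{"jaw": 1,"delta_pos": [25,1,0],"spin": 0},{"jaw": 1,"delta_pos": [55,2,10],"spin": 0},{"jaw": 1,"delta_pos": [77,2.8,20],"spin": 0},{"jaw": 1,"delta_pos": [77.8,2.8,33],"spin": 0},{"jaw": 1,"delta_pos": [77.8,2.8,33],"spin": 0},{"jaw": 1,"delta_pos": [77.8,2.8,33],"spin": 0},{"jaw": 1,"delta_pos": [77.8,2.8,33],"spin": 0},{"jaw": 1,"delta_pos": [77.8,2.8,33],"spin": 0}]}}

```text
time_s: 44.1
ee_pos: [587.6, 185.9, 130.8]
ee_rot: [178.1, 0.9, 92.5]
force: [-0.2, 0.2, -0.9]
gripper_width: 31.1
```

```bash
python3 -c "
from h import *
go(587.4,186.4,80,92.6)
c=cal('wrist');im=save('wrist','w21.png')
print(proj('wrist',[[642.5, 216.9,66], [640.8, 152.9,66], [531.6, 156.2,66], [534.8, 219.5,66],[587.4,186.4,66]],c))
"
```

```text
t 44.1 pos [587.6 185.9 130.8] rot [178.13   0.93  92.45] q6 15.5 F [-0.2  0.2 -0.9] w 31.1  -> delta [ 1.3 -1.9 50.7] spin -0.003
[[392.03834643 174.14676715]
 [381.80572418 247.24805334]
 [252.78143332 240.49705007]
 [254.71525454 165.96097687]
 [320.96773698 208.39719239]]
```

View pics/w21.png

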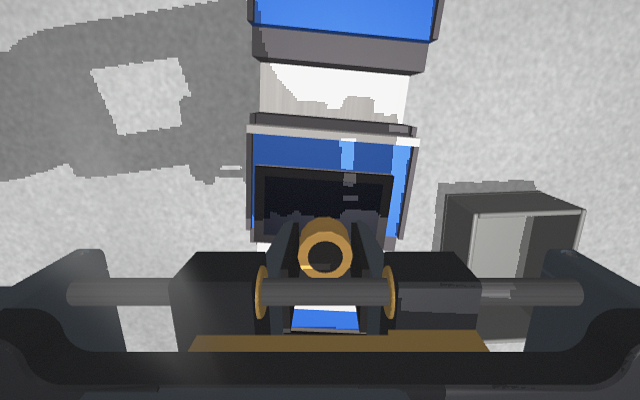

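{"api": "apply_moves", "payload": {"plan": [{"jaw": 1,"delta_pos": [1.3,-1.9,15],"spin": 0},{"jaw": 1,"delta_pos": [1.3,-1.9,30],"spin": 0},{"jaw": 1,"delta_pos": [1.3,-1.9,42],"spin": 0},{"jaw": 1,"delta_pos": [1.3,-1.9,50],"spin": 0},{"jaw": 1,"delta_pos": [1.3,-1.9,53],"spin": 0},{"jaw": 1,"delta_pos": [1.3,-1.9,53.5],"spin": 0},{"jaw": 1,"delta_pos": [1.3,-1.9,53.5],"spin": 0},{"jaw": 1,"delta_pos": [1.3,-1.9,53.5],"spin": 0}]}}

```text
time_s: 45.15
ee_pos: [587.6, 186.6, 77.6]
ee_rot: [178.1, 0.9, 92.5]
force: [-0.1, -0.2, -0.7]
gripper_width: 31.4
```

```bash
python3 -c "
from h import *
go(587.4,186.4,76,92.6)
"
```

```text
t 45.15 pos [587.6 186.6  77.6] rot [178.09   0.91  92.46] q6 15.8 F [-0.1 -0.2 -0.7] w 31.4  -> delta [-0.1 -0.3  1.6] spin -0.002
```

Lower 1.2, open, wait, then rise.

{"api": "apply_moves", "payload": {"plan": [{"jaw": 1,"delta_pos": [0,0,1],"spin": 0},{"jaw": 1,"delta_pos": [0,0,1.3],"spin": 0},{"jaw": 0.62,"delta_pos": [0,0,1.3],"spin": 0},{"jaw": 0.55,"delta_pos": [0,0,1.3],"spin": 0},{"jaw": 0.5,"delta_pos": [0,0,1.3],"spin": 0},{"jaw": 0.45,"delta_pos": [0,0,1.3],"spin": 0},{"jaw": 0.4,"delta_pos": [0,0,0],"spin": 0},{"jaw": 0.4,"delta_pos": [0,0,-10],"spin": 0}]}}

```text
time_s: 46.15
ee_pos: [586.8, 186.6, 87.4]
ee_rot: [178.2, 0.9, 92.5]
force: [0.7, 0.1, 1.1]
gripper_width: 54.6
```

{"api": "apply_moves", "payload": {"plan": [{"jaw": 0.4,"delta_pos": [0,0,-20],"spin": 0},{"jaw": 0.4,"delta_pos": [0,0,-50],"spin": 0},{"jaw": 0.4,"delta_pos": [-40,0,-70],"spin": 0},{"jaw": 0.4,"delta_pos": [-90,0,-75],"spin": 0},{"jaw": 0.4,"delta_pos": [-90,0,-75],"spin": 0},{"jaw": 0.4,"delta_pos": [-90,0,-75],"spin": 0},{"jaw": 0.4,"delta_pos": [-90,0,-75],"spin": 0},{"jaw": 0.4,"delta_pos": [-90,0,-75],"spin": 0}]}}

```text
time_s: 47.15
ee_pos: [588.1, 98.7, 163.6]
ee_rot: [178.2, 0.9, 92.5]
force: [0.4, 0.6, -0.4]
gripper_width: 54.7
```

```bash
python3 -c "
from h import *
go(601,-345.2,130,92.6)
c=cal('wrist');im=save('wrist','w22.png')
print(proj('wrist',[[642.5, 216.9,66], [640.8, 152.9,66], [531.6, 156.2,66], [534.8, 219.5,66],[587.4,186.4,66],[587.4,186.4,90]],c))
im=save('top','t6.png')
cv2.imwrite('pics/t6z.png',cv2.resize(im[180:300,365:480,::-1],None,fx=5,fy=5,interpolation=cv2.INTER_CUBIC))
"
```

```text
t 47.15 pos [588.1  98.7 163.6] rot [178.2    0.94  92.54] q6 7.0 F [ 0.4  0.6 -0.4] w 54.7  -> delta [-443.5   -8.1   40.6] spin -0.001
[[393.92036015  59.61536313]
 [383.62213146 139.67966081]
 [257.07206903 130.37190488]
 [259.4245465   48.69586393]
 [324.09814526  96.14124945]
 [325.07508851  95.52555496]]
```

View pics/w22.png

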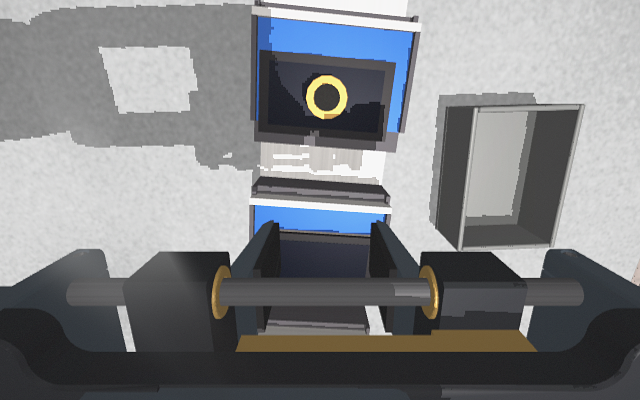

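View pics/t6z.png

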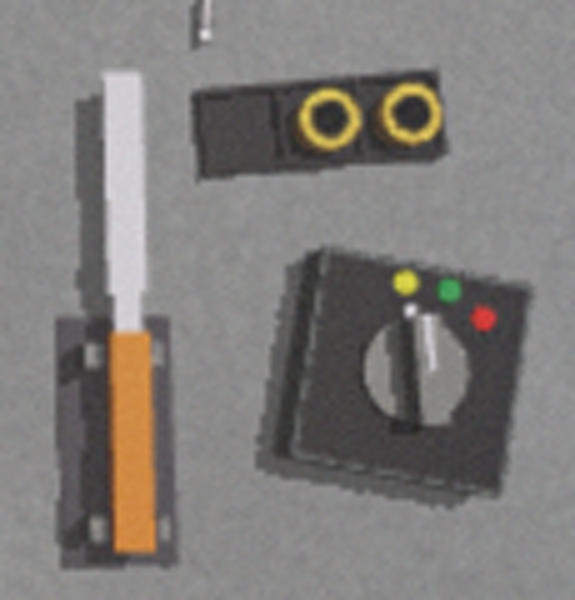

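{"api": "apply_moves", "payload": {"plan": [{"jaw": 0.45,"delta_pos": [-40,0,0],"spin": 0},{"jaw": 0.45,"delta_pos": [-95,-2,0],"spin": 0},{"jaw": 0.45,"delta_pos": [-150,-3,0],"spin": 0},{"jaw": 0.45,"delta_pos": [-205,-4,0],"spin": 0},{"jaw": 0.45,"delta_pos": [-260,-5,0],"spin": 0},{"jaw": 0.45,"delta_pos": [-315,-6,0],"spin": 0},{"jaw": 0.45,"delta_pos": [-370,-7,10],"spin": 0},{"jaw": 0.45,"delta_pos": [-425,-8,30],"spin": 0}]}}

```text
time_s: 48.25
ee_pos: [600.6, -328.7, 140.9]
ee_rot: [178.1, 1.0, 92.5]
force: [0.3, -0.3, 1.0]
gripper_width: 50.0
```

```bash
python3 -c "
from h import *
go(601,-345.2,90,92.6)
"
```

```text
t 48.25 pos [ 600.6 -328.7  140.9] rot [178.07   1.    92.54] q6 -32.4 F [ 0.3 -0.3  1. ] w 50.0  -> delta [-15.6  -2.1  51.2] spin -0.001
```

{"api": "apply_moves", "payload": {"plan": [{"jaw": 0.45,"delta_pos": [-10,-1,10],"spin": 0},{"jaw": 0.45,"delta_pos": [-15.6,-2,30],"spin": 0},{"jaw": 0.45,"delta_pos": [-15.6,-2,51],"spin": 0},{"jaw": 0.45,"delta_pos": [-15.6,-2,61],"spin": 0},{"jaw": 0.45,"delta_pos": [-15.6,-2,61],"spin": 0},{"jaw": 0.45,"delta_pos": [-15.6,-2,61],"spin": 0},{"jaw": 0.45,"delta_pos": [-15.6,-2,61],"spin": 0},{"jaw": 0.45,"delta_pos": [-15.6,-2,61],"spin": 0}]}}

```text
time_s: 49.25
ee_pos: [601.7, -345.4, 80.9]
ee_rot: [178.0, 1.0, 92.5]
force: [-0.3, -0.6, -0.1]
gripper_width: 50.2
```

```bash
python3 -c "
from h import *
go(601,-345.2,15.5,92.6)
c=cal('wrist');im=save('wrist','w23.png')
print(proj('wrist',[[601,-345.2,30]],c))
"
```

```text
t 49.25 pos [ 601.7 -345.4   80.9] rot [178.02   1.04  92.54] q6 -33.6 F [-0.3 -0.6 -0.1] w 50.2  -> delta [ 1.5 -2.9 65.3] spin -0.001
[[320.68048094 214.52506257]]
```

View pics/w23.png

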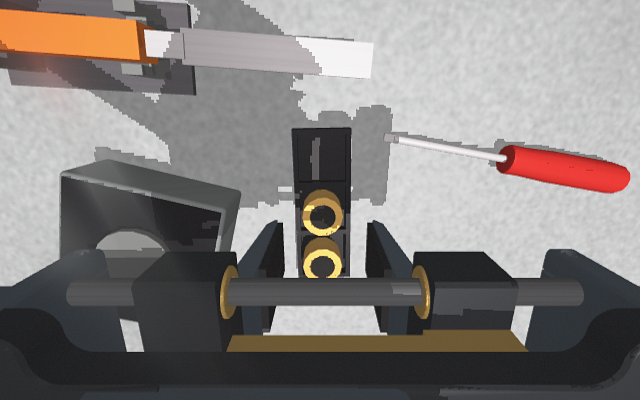

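{"api": "apply_moves", "payload": {"plan": [{"jaw": 0.45,"delta_pos": [1,-2.5,10],"spin": 0},{"jaw": 0.45,"delta_pos": [1.3,-2.8,25],"spin": 0},{"jaw": 0.45,"delta_pos": [1.3,-2.8,40],"spin": 0},{"jaw": 0.45,"delta_pos": [1.3,-2.8,54],"spin": 0},{"jaw": 0.45,"delta_pos": [1.3,-2.8,62],"spin": 0},{"jaw": 0.45,"delta_pos": [1.3,-2.8,65],"spin": 0},{"jaw": 0.45,"delta_pos": [1.3,-2.8,65],"spin": 0},{"jaw": 0.5,"delta_pos": [1.3,-2.8,65],"spin": 0}], "squeeze": 20}}

```text
time_s: 50.3
ee_pos: [601.4, -345.6, 16.3]
ee_rot: [178.0, 1.1, 92.5]
force: [-0.2, 0.2, -0.7]
gripper_width: 46.1
```

{"api": "apply_moves", "payload": {"plan": [{"jaw": 0.6,"delta_pos": [0,0,0],"spin": 0},{"jaw": 0.8,"delta_pos": [0,0,0],"spin": 0},{"jaw": 1,"delta_pos": [0,0,0],"spin": 0},{"jaw": 1,"delta_pos": [0,0,0],"spin": 0},{"jaw": 1,"delta_pos": [0,0,-8],"spin": 0},{"jaw": 1,"delta_pos": [0,0,-30],"spin": 0},{"jaw": 1,"delta_pos": [0,0,-70],"spin": 0},{"jaw": 1,"delta_pos": [0,0,-110],"spin": 0}]}}

```text
time_s: 51.3
ee_pos: [597.0, -343.5, 127.1]
ee_rot: [178.0, 1.0, 92.5]
force: [0.2, 0.1, -0.5]
gripper_width: 31.5
```

```bash
python3 -c "
from h import *
go(588.2,30.1,150,92.6)
"
```

```text
t 51.3 pos [ 597.  -343.5  127.1] rot [178.03   1.04  92.54] q6 -33.6 F [ 0.2  0.1 -0.5] w 31.5  -> delta [373.1   8.8 -29.4] spin -0.001
```

{"api": "apply_moves", "payload": {"plan": [{"jaw": 1,"delta_pos": [30,0,-25],"spin": 0},{"jaw": 1,"delta_pos": [80,2,-30],"spin": 0},{"jaw": 1,"delta_pos": [135,4,-30],"spin": 0},{"jaw": 1,"delta_pos": [190,5,-30],"spin": 0},{"jaw": 1,"delta_pos": [245,6,-30],"spin": 0},{"jaw": 1,"delta_pos": [300,7,-30],"spin": 0},{"jaw": 1,"delta_pos": [345,8,-30],"spin": 0},{"jaw": 1,"delta_pos": [365,8.5,-30],"spin": 0}]}}

```text
time_s: 52.3
ee_pos: [587.8, 24.1, 150.9]
ee_rot: [178.0, 1.0, 92.7]
force: [-0.3, -0.2, -0.8]
gripper_width: 31.6
```

```bash
python3 -c "
from h import *
go(588.2,30.1,130,92.6)
"
```

```text
t 52.3 pos [587.8  24.1 150.9] rot [178.04   1.03  92.68] q6 -0.4 F [-0.3 -0.2 -0.8] w 31.6  -> delta [ 6.3 -0.1 20.8] spin 0.001
```

{"api": "apply_moves", "payload": {"plan": [{"jaw": 1,"delta_pos": [4,0,5],"spin": 0},{"jaw": 1,"delta_pos": [6.3,0,12],"spin": 0},{"jaw": 1,"delta_pos": [6.3,0,20],"spin": 0},{"jaw": 1,"delta_pos": [6.3,0,20],"spin": 0},{"jaw": 1,"delta_pos": [6.3,0,20],"spin": 0},{"jaw": 1,"delta_pos": [6.3,0,20],"spin": 0},{"jaw": 1,"delta_pos": [6.3,0,20],"spin": 0},{"jaw": 1,"delta_pos": [6.3,0,20],"spin": 0}]}}

```text
time_s: 53.3
ee_pos: [588.3, 30.1, 130.9]
ee_rot: [178.0, 1.0, 92.7]
force: [-0.3, 0.1, -1.1]
gripper_width: 31.3
```

```bash
python3 -c "
from h import *
go(588.2,30.1,77,92.6)
c=cal('wrist');im=save('wrist','w24.png')
print(proj('wrist',[[644.9, 59.6,66], [641.7, -3.8,66], [531.6, 0.7,66], [534.8, 64.0,66]],c))
"
```

```text
t 53.3 pos [588.3  30.1 130.9] rot [178.03   1.03  92.69] q6 0.3 F [-0.3  0.1 -1.1] w 31.3  -> delta [ 1.  -1.9 53.9] spin 0.002
[[393.96273955 176.13700716]
 [381.63097933 248.13690487]
 [251.71646273 239.70825539]
 [253.87807262 165.10642244]]
```

View pics/w24.png

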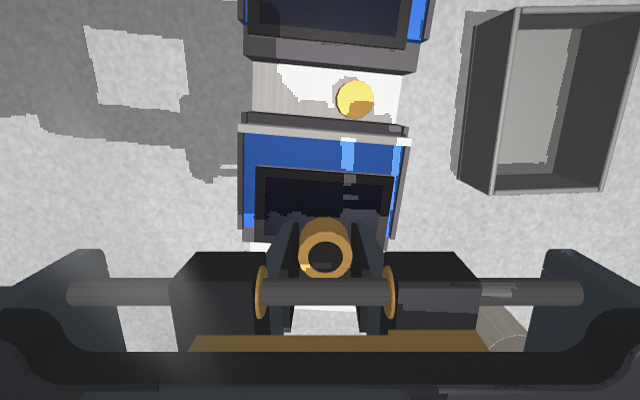

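{"api": "apply_moves", "payload": {"plan": [{"jaw": 1,"delta_pos": [1,-1.5,15],"spin": 0},{"jaw": 1,"delta_pos": [1,-1.9,30],"spin": 0},{"jaw": 1,"delta_pos": [1,-1.9,42],"spin": 0},{"jaw": 1,"delta_pos": [1,-1.9,50],"spin": 0},{"jaw": 1,"delta_pos": [1,-1.9,53],"spin": 0},{"jaw": 1,"delta_pos": [1,-1.9,54],"spin": 0},{"jaw": 1,"delta_pos": [1,-1.9,54],"spin": 0},{"jaw": 1,"delta_pos": [1,-1.9,54],"spin": 0}]}}

```text
time_s: 54.35
ee_pos: [588.5, 30.2, 77.3]
ee_rot: [178.0, 1.0, 92.7]
force: [0.8, 0.0, 0.1]
gripper_width: 31.5
```

```bash
python3 -c "
from h import *
go(588.2,30.1,76.5,92.6)
"
```

```text
t 54.35 pos [588.5  30.2  77.3] rot [177.98   1.03  92.69] q6 0.5 F [0.8 0.  0.1] w 31.5  -> delta [-0.1 -0.3  0.8] spin 0.002
```

{"api": "apply_moves", "payload": {"plan": [{"jaw": 1,"delta_pos": [0,0,0.6],"spin": 0},{"jaw": 1,"delta_pos": [0,0,0.8],"spin": 0},{"jaw": 0.62,"delta_pos": [0,0,0.8],"spin": 0},{"jaw": 0.55,"delta_pos": [0,0,0.8],"spin": 0},{"jaw": 0.5,"delta_pos": [0,0,0.8],"spin": 0},{"jaw": 0.45,"delta_pos": [0,0,0.8],"spin": 0},{"jaw": 0.4,"delta_pos": [0,0,0],"spin": 0},{"jaw": 0.4,"delta_pos": [0,0,-10],"spin": 0}]}}

```text
time_s: 55.35
ee_pos: [587.5, 30.3, 87.0]
ee_rot: [178.1, 1.0, 92.7]
force: [-0.6, 0.0, -0.2]
gripper_width: 54.5
```

{"api": "apply_moves", "payload": {"plan": [{"jaw": 0.4,"delta_pos": [0,0,-20],"spin": 0},{"jaw": 0.4,"delta_pos": [0,0,-50],"spin": 0},{"jaw": 0.4,"delta_pos": [0,0,-80],"spin": 0},{"jaw": 0.4,"delta_pos": [0,0,-95],"spin": 0},{"jaw": 0.4,"delta_pos": [0,0,-95],"spin": 0},{"jaw": 0.4,"delta_pos": [0,0,-95],"spin": 0},{"jaw": 0.4,"delta_pos": [0,0,-95],"spin": 0},{"jaw": 0.4,"delta_pos": [0,0,-95],"spin": 0}]}}

```text
time_s: 56.35
ee_pos: [583.9, 31.8, 181.0]
ee_rot: [178.2, 1.0, 92.7]
force: [0.8, 0.1, 0.2]
gripper_width: 54.6
```

```bash
python3 -c "
from h import *
go(603.5,-389,130,92.6)
c=cal('wrist');im=save('wrist','w25.png')
im=save('side','s6.png');cv2.imwrite('pics/s6z.png',cv2.resize(im[140:260,280:420,::-1],None,fx=5,fy=5,interpolation=cv2.INTER_CUBIC))
"
```

```text
t 56.35 pos [583.9  31.8 181. ] rot [178.17   1.03  92.69] q6 0.3 F [0.8 0.1 0.2] w 54.6  -> delta [-420.3   -2.1   58.6] spin 0.002
```

View pics/w25.png

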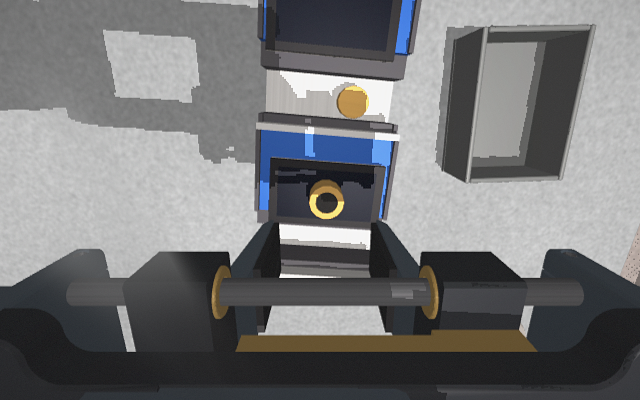

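View pics/s6z.png

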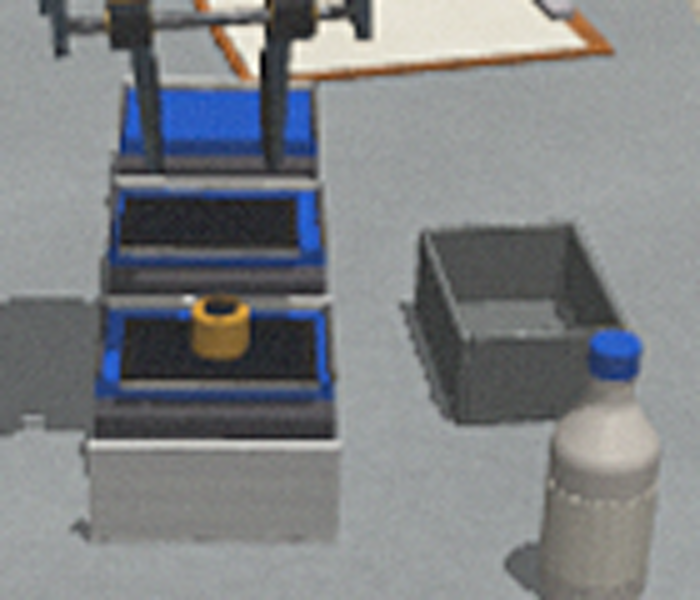

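{"api": "apply_moves", "payload": {"plan": [{"jaw": 0.45,"delta_pos": [-40,0,0],"spin": 0},{"jaw": 0.45,"delta_pos": [-95,0,0],"spin": 0},{"jaw": 0.45,"delta_pos": [-150,0,5],"spin": 0},{"jaw": 0.45,"delta_pos": [-205,-1,10],"spin": 0},{"jaw": 0.45,"delta_pos": [-260,-1,15],"spin": 0},{"jaw": 0.45,"delta_pos": [-315,-2,20],"spin": 0},{"jaw": 0.45,"delta_pos": [-370,-2,30],"spin": 0},{"jaw": 0.45,"delta_pos": [-405,-2,40],"spin": 0}]}}

```text
time_s: 57.45
ee_pos: [602.2, -376.2, 148.1]
ee_rot: [178.1, 1.1, 92.6]
force: [0.9, 0.5, -0.8]
gripper_width: 50.4
```

```bash
python3 -c "
from h import *
go(603.5,-389,80,92.6)
"
```

```text
t 57.45 pos [ 602.2 -376.2  148.1] rot [178.13   1.06  92.59] q6 -35.7 F [ 0.9  0.5 -0.8] w 50.4  -> delta [-11.6  -1.5  68.3] spin -0.0
```

{"api": "apply_moves", "payload": {"plan": [{"jaw": 0.45,"delta_pos": [-8,-1,12],"spin": 0},{"jaw": 0.45,"delta_pos": [-11.6,-1.5,32],"spin": 0},{"jaw": 0.45,"delta_pos": [-11.6,-1.5,52],"spin": 0},{"jaw": 0.45,"delta_pos": [-11.6,-1.5,66],"spin": 0},{"jaw": 0.45,"delta_pos": [-11.6,-1.5,68],"spin": 0},{"jaw": 0.45,"delta_pos": [-11.6,-1.5,68],"spin": 0},{"jaw": 0.45,"delta_pos": [-11.6,-1.5,68],"spin": 0},{"jaw": 0.45,"delta_pos": [-11.6,-1.5,68],"spin": 0}]}}

```text
time_s: 58.45
ee_pos: [603.8, -389.2, 81.1]
ee_rot: [178.1, 1.1, 92.6]
force: [0.4, -0.3, -0.0]
gripper_width: 50.6
```

```bash
python3 -c "
from h import *
go(603.5,-389,15.5,92.6)
c=cal('wrist');im=save('wrist','w26.png')
print(proj('wrist',[[603.5,-389,30]],c))
c=cal('top');im=save('top','t7.png')
a=cv2.resize(im[170:250,120:340,::-1],None,fx=3.5,fy=3.5,interpolation=cv2.INTER_CUBIC)
cv2.imwrite('pics/t7z.png',a)
"
```

```text
t 58.45 pos [ 603.8 -389.2   81.1] rot [178.07   1.1   92.58] q6 -36.6 F [ 0.4 -0.3 -0. ] w 50.6  -> delta [ 1.5 -2.5 65.5] spin -0.0
[[321.20948882 214.47653639]]
```

View pics/w26.png

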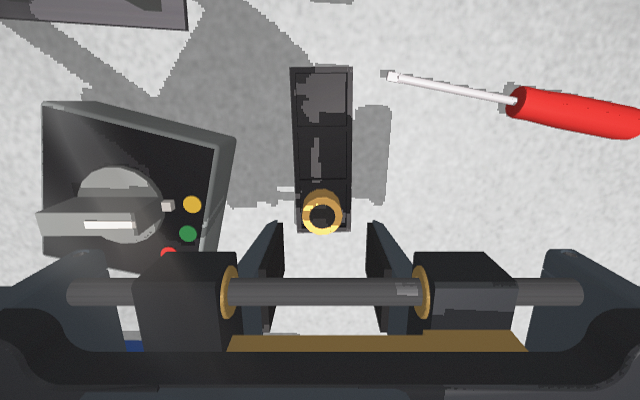

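View pics/t7z.png

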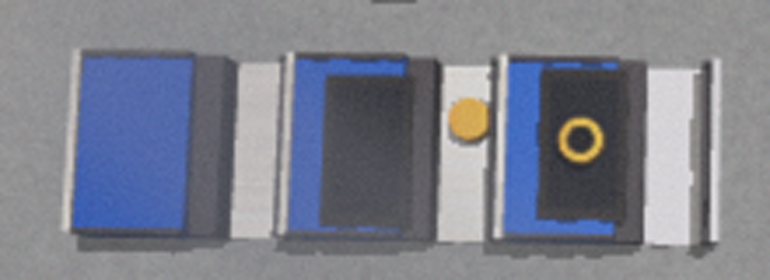

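{"api": "apply_moves", "payload": {"plan": [{"jaw": 0.45,"delta_pos": [1,-2,10],"spin": 0},{"jaw": 0.45,"delta_pos": [1.4,-2.5,25],"spin": 0},{"jaw": 0.45,"delta_pos": [1.4,-2.5,40],"spin": 0},{"jaw": 0.45,"delta_pos": [1.4,-2.5,54],"spin": 0},{"jaw": 0.45,"delta_pos": [1.4,-2.5,62],"spin": 0},{"jaw": 0.45,"delta_pos": [1.4,-2.5,65],"spin": 0},{"jaw": 0.45,"delta_pos": [1.4,-2.5,65],"spin": 0},{"jaw": 0.5,"delta_pos": [1.4,-2.5,65],"spin": 0}], "squeeze": 20}}

```text
time_s: 59.55
ee_pos: [603.7, -389.2, 16.4]
ee_rot: [178.0, 1.1, 92.6]
force: [-0.3, 1.0, 0.1]
gripper_width: 46.1
```

{"api": "apply_moves", "payload": {"plan": [{"jaw": 0.6,"delta_pos": [0,0,0],"spin": 0},{"jaw": 0.8,"delta_pos": [0,0,0],"spin": 0},{"jaw": 1,"delta_pos": [0,0,0],"spin": 0},{"jaw": 1,"delta_pos": [0,0,0],"spin": 0},{"jaw": 1,"delta_pos": [0,0,-8],"spin": 0},{"jaw": 1,"delta_pos": [0,0,-30],"spin": 0},{"jaw": 1,"delta_pos": [0,0,-75],"spin": 0},{"jaw": 1,"delta_pos": [0,0,-130],"spin": 0}]}}

```text
time_s: 60.55
ee_pos: [598.3, -386.3, 146.3]
ee_rot: [178.2, 1.0, 92.6]
force: [-0.1, -0.3, -0.2]
gripper_width: 31.4
```

```bash
python3 -c "
from h import *
go(587.4,186.4,160,92.6)
"
```

```text
t 60.55 pos [ 598.3 -386.3  146.3] rot [178.18   1.01  92.58] q6 -36.6 F [-0.1 -0.3 -0.2] w 31.4  -> delta [572.3  15.7 -23.3] spin -0.0
```

{"api": "apply_moves", "payload": {"plan": [{"jaw": 1,"delta_pos": [30,0,-20],"spin": 0},{"jaw": 1,"delta_pos": [80,2,-24],"spin": 0},{"jaw": 1,"delta_pos": [135,4,-24],"spin": 0},{"jaw": 1,"delta_pos": [190,6,-24],"spin": 0},{"jaw": 1,"delta_pos": [245,8,-24],"spin": 0},{"jaw": 1,"delta_pos": [300,10,-24],"spin": 0},{"jaw": 1,"delta_pos": [355,11,-24],"spin": 0},{"jaw": 1,"delta_pos": [410,12,-24],"spin": 0}]}}

```text
time_s: 61.55
ee_pos: [590.6, 25.9, 163.6]
ee_rot: [178.2, 1.0, 92.6]
force: [0.6, -0.1, -0.2]
gripper_width: 31.1
```

```bash
python3 -c "
from h import *
go(587.4,186.4,135,92.6)
"
```

```text
t 61.55 pos [590.6  25.9 163.6] rot [178.18   1.01  92.58] q6 -0.2 F [ 0.6 -0.1 -0.2] w 31.1  -> delta [161.    3.2  25.9] spin -0.0
```

{"api": "apply_moves", "payload": {"plan": [{"jaw": 1,"delta_pos": [40,1,0],"spin": 0},{"jaw": 1,"delta_pos": [85,2,0],"spin": 0},{"jaw": 1,"delta_pos": [130,3,5],"spin": 0},{"jaw": 1,"delta_pos": [155,3,15],"spin": 0},{"jaw": 1,"delta_pos": [161,3.2,26],"spin": 0},{"jaw": 1,"delta_pos": [161,3.2,26],"spin": 0},{"jaw": 1,"delta_pos": [161,3.2,26],"spin": 0},{"jaw": 1,"delta_pos": [161,3.2,26],"spin": 0}]}}

```text
time_s: 62.55
ee_pos: [587.8, 185.5, 135.5]
ee_rot: [178.1, 1.0, 92.5]
force: [-0.1, 0.6, -1.0]
gripper_width: 31.5
```

```bash
python3 -c "
from h import *
go(587.4,186.4,77.2,92.6)
"
```

```text
t 62.55 pos [587.8 185.5 135.5] rot [178.12   1.01  92.5 ] q6 15.5 F [-0.1  0.6 -1. ] w 31.5  -> delta [ 2.  -2.3 58.2] spin -0.002
```

{"api": "apply_moves", "payload": {"plan": [{"jaw": 1,"delta_pos": [1.5,-2,15],"spin": 0},{"jaw": 1,"delta_pos": [2,-2.3,30],"spin": 0},{"jaw": 1,"delta_pos": [2,-2.3,44],"spin": 0},{"jaw": 1,"delta_pos": [2,-2.3,53],"spin": 0},{"jaw": 1,"delta_pos": [2,-2.3,57],"spin": 0},{"jaw": 1,"delta_pos": [2,-2.3,58.2],"spin": 0},{"jaw": 1,"delta_pos": [2,-2.3,58.2],"spin": 0},{"jaw": 1,"delta_pos": [2,-2.3,58.2],"spin": 0}]}}

```text
time_s: 63.55
ee_pos: [587.7, 186.5, 77.7]
ee_rot: [178.1, 1.0, 92.5]
force: [-0.5, 0.7, -0.5]
gripper_width: 31.3
```

{"api": "apply_moves", "payload": {"plan": [{"jaw": 1,"delta_pos": [0,0,0.6],"spin": 0},{"jaw": 1,"delta_pos": [0,0,0.8],"spin": 0},{"jaw": 0.62,"delta_pos": [0,0,0.8],"spin": 0},{"jaw": 0.55,"delta_pos": [0,0,0.8],"spin": 0},{"jaw": 0.5,"delta_pos": [0,0,0.8],"spin": 0},{"jaw": 0.45,"delta_pos": [0,0,0.8],"spin": 0},{"jaw": 0.4,"delta_pos": [0,0,0],"spin": 0},{"jaw": 0.4,"delta_pos": [0,0,-10],"spin": 0}]}}

```text
time_s: 64.55
ee_pos: [586.8, 186.5, 87.4]
ee_rot: [178.2, 1.0, 92.5]
force: [-0.6, 0.3, 0.2]
gripper_width: 54.5
```

{"api": "apply_moves", "payload": {"plan": [{"jaw": 0.4,"delta_pos": [0,0,-20],"spin": 0},{"jaw": 0.4,"delta_pos": [0,0,-50],"spin": 0},{"jaw": 0.4,"delta_pos": [-40,0,-75],"spin": 0},{"jaw": 0.4,"delta_pos": [-90,0,-75],"spin": 0},{"jaw": 0.4,"delta_pos": [-90,0,-75],"spin": 0},{"jaw": 0.4,"delta_pos": [-90,0,-75],"spin": 0},{"jaw": 0.4,"delta_pos": [-90,0,-75],"spin": 0},{"jaw": 0.4,"delta_pos": [-90,0,-75],"spin": 0}]}}

```text
time_s: 65.55
ee_pos: [588.1, 98.8, 163.7]
ee_rot: [178.2, 1.0, 92.6]
force: [-1.3, -0.1, -0.2]
gripper_width: 54.7
```

```bash
python3 -c "
from h import *
go(469.5,-376.6,150,1.7)
c=cal('wrist');im=save('wrist','w27.png')
"
```

```text
t 65.55 pos [588.1  98.8 163.7] rot [178.19   1.01  92.58] q6 7.1 F [-1.3 -0.1 -0.2] w 54.7  -> delta [-469.3 -140.5   17.6] spin 1.586
```

View pics/w27.png

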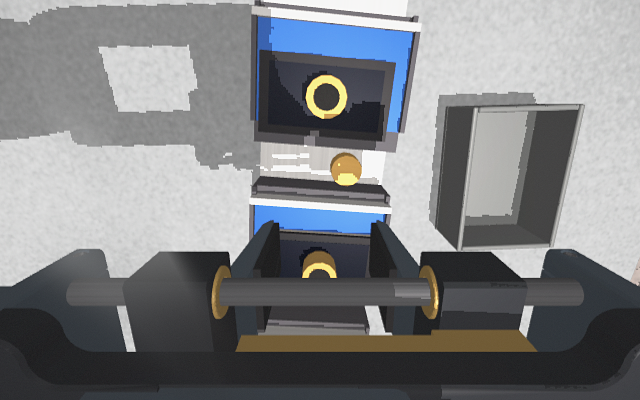

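{"api": "apply_moves", "payload": {"plan": [{"jaw": 0.4,"delta_pos": [-50,-15,-10],"spin": 0.18},{"jaw": 0.4,"delta_pos": [-105,-31,-10],"spin": 0.36},{"jaw": 0.4,"delta_pos": [-160,-48,-10],"spin": 0.54},{"jaw": 0.4,"delta_pos": [-215,-64,-10],"spin": 0.72},{"jaw": 0.4,"delta_pos": [-270,-81,-10],"spin": 0.9},{"jaw": 0.4,"delta_pos": [-325,-97,-10],"spin": 1.08},{"jaw": 0.4,"delta_pos": [-380,-114,-10],"spin": 1.26},{"jaw": 0.4,"delta_pos": [-430,-130,-10],"spin": 1.42}]}}

```text
time_s: 66.6
ee_pos: [477.0, -338.1, 177.3]
ee_rot: [178.7, -1.7, 10.9]
force: [1.1, -0.8, 0.1]
gripper_width: 54.7
```

```bash
python3 -c "
from h import *
go(469.5,-376.6,130,1.7)
"
```

```text
t 66.6 pos [ 477.  -338.1  177.3] rot [178.72  -1.66  10.95] q6 42.2 F [ 1.1 -0.8  0.1] w 54.7  -> delta [-16.   35.3  47.6] spin 0.161
```

{"api": "apply_moves", "payload": {"plan": [{"jaw": 0.4,"delta_pos": [-10,22,0],"spin": 0.1},{"jaw": 0.4,"delta_pos": [-16,35,10],"spin": 0.161},{"jaw": 0.4,"delta_pos": [-16,35.3,30],"spin": 0.161},{"jaw": 0.4,"delta_pos": [-16,35.3,48],"spin": 0.161},{"jaw": 0.4,"delta_pos": [-16,35.3,48],"spin": 0.161},{"jaw": 0.4,"delta_pos": [-16,35.3,48],"spin": 0.161},{"jaw": 0.4,"delta_pos": [-16,35.3,48],"spin": 0.161},{"jaw": 0.4,"delta_pos": [-16,35.3,48],"spin": 0.161}]}}

```text
time_s: 67.6
ee_pos: [469.8, -376.7, 130.3]
ee_rot: [179.0, -1.9, 1.7]
force: [-0.4, -0.3, -0.0]
gripper_width: 54.7
```

```bash
python3 -c "
from h import *
go(469.6,-376.5,64,1.7)
"
```

```text
t 67.6 pos [ 469.8 -376.7  130.3] rot [178.96  -1.9    1.73] q6 47.9 F [-0.4 -0.3 -0. ] w 54.7  -> delta [-2.4 -1.5 66.3] spin 0.001
```

{"api": "apply_moves", "payload": {"plan": [{"jaw": 0.4,"delta_pos": [-1,-1,20],"spin": 0},{"jaw": 0.4,"delta_pos": [-2,-1.5,40],"spin": 0},{"jaw": 0.4,"delta_pos": [-2.4,-1.5,58],"spin": 0},{"jaw": 0.4,"delta_pos": [-2.4,-1.5,66],"spin": 0},{"jaw": 0.5,"delta_pos": [-2.4,-1.5,66],"spin": 0},{"jaw": 0.7,"delta_pos": [-2.4,-1.5,66],"spin": 0},{"jaw": 1,"delta_pos": [-2.4,-1.5,66],"spin": 0},{"jaw": 1,"delta_pos": [-2.4,-1.5,66],"spin": 0}], "squeeze": 30}}

```text
time_s: 68.6
ee_pos: [469.8, -376.6, 64.7]
ee_rot: [178.9, -1.9, 1.7]
force: [0.3, -0.5, 0.3]
gripper_width: 18.4
```

{"api": "apply_moves", "payload": {"plan": [{"jaw": 1,"delta_pos": [0,0,0],"spin": 0},{"jaw": 1,"delta_pos": [0,0,0],"spin": 0},{"jaw": 1,"delta_pos": [0,0,0],"spin": 0.11},{"jaw": 1,"delta_pos": [0,0,0],"spin": 0.22},{"jaw": 1,"delta_pos": [0,0,0],"spin": 0.33},{"jaw": 1,"delta_pos": [0,0,0],"spin": 0.44},{"jaw": 1,"delta_pos": [0,0,0],"spin": 0.54},{"jaw": 1,"delta_pos": [0,0,0],"spin": 0.54}]}}

```text
time_s: 69.6
ee_pos: [469.6, -376.9, 64.8]
ee_rot: [-180.0, -2.2, -29.1]
force: [-1.1, -1.7, -0.1]
gripper_width: 14.2
```

{"api": "apply_moves", "payload": {"plan": [{"jaw": 1,"delta_pos": [0,0,0],"spin": 0},{"jaw": 0.6,"delta_pos": [0,0,0],"spin": 0},{"jaw": 0.4,"delta_pos": [0,0,0],"spin": 0},{"jaw": 0.3,"delta_pos": [0,0,0],"spin": 0},{"jaw": 0.2,"delta_pos": [0,0,-10],"spin": 0},{"jaw": 0.2,"delta_pos": [0,0,-40],"spin": 0},{"jaw": 0.2,"delta_pos": [0,0,-80],"spin": 0},{"jaw": 0.2,"delta_pos": [0,0,-110],"spin": 0}]}}

```text
time_s: 70.6
ee_pos: [466.2, -375.2, 177.3]
ee_rot: [180.0, -2.4, -29.1]
force: [0.1, -0.3, -1.0]
gripper_width: 72.7
```

```bash
python3 -c "
from h import *
go(469.6,-376.5,64,1.7)
c=cal('wrist');im=save('wrist','w28.png')
im=save('top','t8.png')
a=cv2.resize(im[170:310,120:480,::-1],None,fx=2.2,fy=2.2,interpolation=cv2.INTER_CUBIC)
im=save('side','s8.png')
b=cv2.resize(im[140:260,240:420,::-1],(a.shape[1],290),interpolation=cv2.INTER_CUBIC)
cv2.imwrite('pics/m8.png',np.vstack([a,b]))
"
```

```text
t 70.6 pos [ 466.2 -375.2  177.3] rot [180.    -2.35 -29.13] q6 78.8 F [ 0.1 -0.3 -1. ] w 72.7  -> delta [ -1.1  -0.5 113.3] spin -0.538
```

View pics/w28.png

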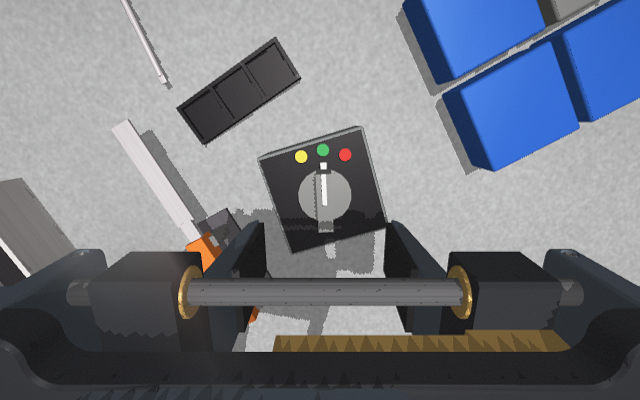

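View pics/m8.png

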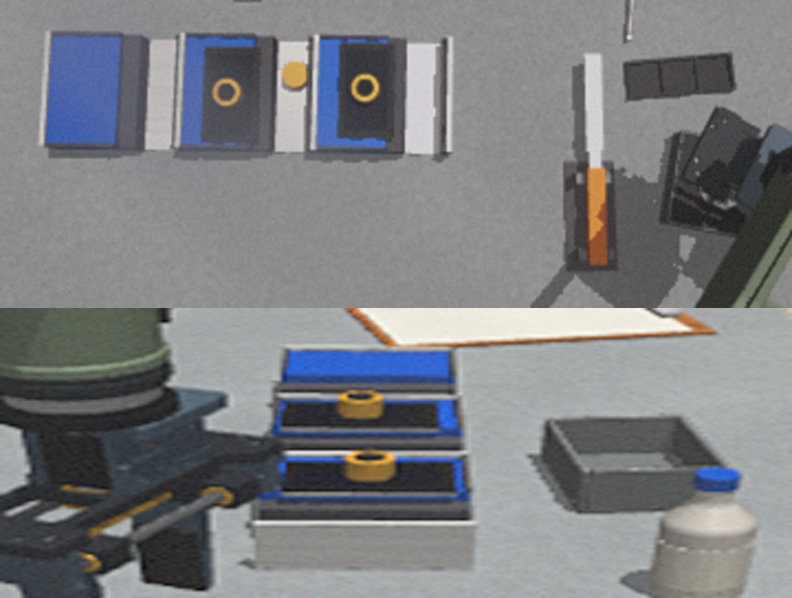

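```bash
python3 -c "
from h import *
print(env.job_done())"
```

```text
the job is handed in; nothing more can be done
None
```

I finished the job in about 71 s and handed it in. No verdict was reported.

**What I did, in order:**
1. Turned the selector to yellow.
2. Flipped both modules (bays 1 and 2; bay 3 was empty) with the paddle and pushed each about 10 mm further onto its shelf with the blade.
3. Put the paddle back in its rest.
4. Stood a puck on each glass.
5. Turned the selector to green.

**Last checks:** the pictures show both modules flat on their blue shelves with the glass up. Each has a puck standing at about the middle, within 1–2 mm. The paddle is in its rest, the pointer is at green, and the gripper is clear of everything. I sent no move at the bottle, bin or screwdriver. The bin and bottle look unmoved in the last pictures, but I did not measure any of the three.

**What did not go as asked or planned:**
- **Wrist turn:** the moves only allow a spin about the vertical tool axis. I flipped the modules by lifting and sweeping the level blade in an arc instead of rolling the wrist.
- **Knocked puck:** the first puck, placed on module 2, was found in the bay 2 bed while the arm was away fetching the next puck. I put the third puck on module 2 instead and left the knocked one in the bed.

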